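# Hold the banding machine's sprung head cover at its service mark

### The arm

A 7-joint arm with a two-finger parallel gripper is mounted at the origin on the work surface. World frame = base frame: x ahead of the robot, y to its left, z up, the work surface at z = 0. Lengths are in m, angles in rad, forces in N, time in s.
With the tool pointing down it reaches from about 0.425 to 0.825 m from the base axis. Payload 3.6 kg.
Tool frame: the origin (TCP) lies at the very end of the fingers, on their centre line; the grasp point (between the pads) lies 19 mm behind it; z points along the fingers, y is the direction in which the jaws open and shut (so a half turn about z gives the same grasp; the last joint's range is limited). The gripper opens to 93 mm and grips with 3 to 60 N. Pads are 15 mm wide; open, the fingers measure 128 mm over their backs; the gripper's body (75 mm by 188 mm) begins 65 mm behind the grasp point.
Start: joints at [-1.357, 0.615, -0.013, 1.423, 0.008, 1.103, -0.04], TCP at [0.154, 0.631, 0.219] pointing down, gripper open.
Joint ranges: [-3.12, 3.12], [-0.3, 2.06], [-1.34, 1.32], [0.26, 2.42], [-1.36, 4.5], [0.01, 1.98], [-2.84, 2.84]. Speed limits (rad/s): [2.79, 2.79, 3.14, 3.14, 3.14, 3.14, 3.14].

### API

Orientations are given as a rotation vector (axis times angle).
In Python, from plant import sensors, cams, ticket gives the robot as it stands.
- The arm moves only by the tool step_arm, never from a script. Its argument "series" is a list of rows, each a list of 7 numbers: the turn, a rotation vector about the tool's x, y, z in rad, then the shift along the tool's x, y, z in mm, then the opening, from 0 (shut) to 1 (fully open). A call has 1 to 20 rows; each row is the pose to reach, as a shift and turn from the pose commanded when the call began, along the tool's axes at that moment; what a row does not reach only later rows make up. A row lasts 1/10 s, in which the tool goes at most 50 mm and 8.59 degrees, less where a joint would pass 70% of its speed; a pose out of reach is approached as far as the arm can. A call with a gripper value outside its range is refused whole. The fingers move at their own pace and stop on an object; the grip force is fixed at half the most. Time passes only in rows, so rows that repeat a pose let the fingers close. It gives the time, the measured TCP pose, the force and the opening at its end, in the units of the state.
- sensors.get_state(): the state, without advancing time (a new reading comes with each control period).
- cams.grab_frame(name): name is "side" or "top"; returns the picture (384x512x3 uint8, red, green, blue); there is no depth.
- cams.camera_params(name): a dict with "mtx" (3x3 intrinsics, pixels), "k1" (the pictures are not rectified: a ray, as slopes to the right and down, at radius r is drawn at 1 + k1 r^2 times it, then the intrinsics apply), "rvec" (rotation vector, rad) and "tvec" (3), from world to camera coordinates, as OpenCV has them. Camera axes: x right, y down, z forward; pixel columns grow to the right and rows downward; lengths in m; the calibration is good to about 2 mm. A picture is of the moment at which its call begins. camera_params takes no time and is no camera call.
- ticket.close_job(): hands the job in, once; it reports no verdict.
The state is a dict: "clock": time; "joint_pos": joint angles; "joint_vel": joint speeds; "tau": joint torques, N m; "position": TCP position; "tool_rot": TCP orientation; "contact_force": force on the tool from outside, world axes, zero at the start; "wrist_torque": the same for the moment, N m; "grip_width": finger opening in m.
Only numpy, scipy, OpenCV 4.12 (cv2) and the standard library are available. Lean on these libraries where they do the work, as an engineer would, in place of code of your own. Each camera call takes 0.05 s, during which the arm holds its last target.

### The job

The sealing head of the bench banding machine has to be cleared, and its spring-closed steel cover has no handle: it is opened with the blue flat lever lying on the bench. Pick up the lever, work its blade into the slot under the front edge of the cover, and raise the cover until its yellow pointer stands level with the red mark on the quadrant beside it, without swinging it well past the mark. Finish holding it still there for your colleague's hands: lever still gripped, cover resting on its blade alone, blade clear of the machine's body, no finger or arm on the cover, and leave the red mark and the other things on the bench where they are.

Things in the scene. Friction and masses are not known exactly. Their poses are not given: they have to be found in the camera images.
- bander: Fixed grey bench banding machine, 300 x 300 mm, deck 150 mm high, aluminium arch over it to 331 mm, reel on its right side. Origin: centre of its underside; x from the front (robot side, x = -150 mm) to the back, y left, z up. The steel head cover lies flush in the deck's front middle: 142 mm wide, 6 mm thick, hinged at its back edge, front edge opens upward. Nothing stands in front of it.
- slot (a point): Middle of the mouth of the pry slot in the machine's front face, under the middle of the cover's front edge (yellow edging). Slot 44 mm wide, 12 mm high: sill 6 mm below this point, cover's underside 6 mm above. Behind the 8 mm wall is a free well, 60 mm front to back at this height. The slot has no top but the cover, so a blade in it can rise with the cover. Axes as the machine's.
- hinge (a point): Middle of the cover's hinge axis (along the machine's y), 130 mm behind the front face and 147 mm above the bench. Axes as the machine's.
- head_cover (a joint): Opening angle of the cover, rad: 0 = shut, flush with the deck; grows as the front edge rises, stop at 1.25. It is sprung shut: with its weight it takes about 1.6 N under the front edge to start and about 2.3 N at 0.7 rad, and it shuts by itself when let go.
- cover_pointer (a point): End of the yellow pointer tab on the right edge of the cover, 100 mm from the hinge axis; turns with the cover.
- cover_lip (a point): Middle of the lower front edge of the cover, 130 mm from the hinge axis; turns with the cover.
- service_mark (a joint): Angle at which the red mark is clamped on the quadrant, rad, same zero and sense as the cover's angle; it differs from day to day (0.42 to 0.78) and is not to be moved.
- mark (a point): The red mark (red block with a red thumb nut) on the steel quadrant bar right of the cover, 100 mm from the hinge axis. The cover is right when the pointer's end is level with this point. x points along the radius (towards the hinge), z across it, in the opening direction.
- lever_grip (a point): Grip point of the loose flat lever: half-way up its handle, near its balance. Blue handle 20 mm wide, 24 mm high, from 26 mm ahead of this point (foremost 12 mm a dark ferrule) to 74 mm behind. Thin steel blade 22 mm wide, 2.6 mm thick, at half handle height. x to the blade, z up. About 95 g. Lies flat on the bench left or right of the machine, blade roughly away from the robot; this point 12 mm up.
- lever_tip (a point): Middle of the end of the lever's blade, 102 mm ahead of lever_grip. Axes as lever_grip.
- cutter: Bystander: dark box cutter 160 x 22 mm, 20 mm high, loose, lying on the other side of the machine from the lever. Origin on its underside, 30 mm ahead of the middle of its handle.
- gift_box: Bystander: pale cardboard box 187 x 187 x 80 mm with 2 x 2 cells, loose, back left on the bench; origin under its centre.
- apple_a: Bystander: dark red apple, 74 mm across, in the box; origin at its underside.
- apple_b: Bystander: another such apple in the box.
- label_roll: Bystander: white label roll standing on its end, 90 mm across, 50 mm high; origin under its centre.
- sizing_ring: Bystander: flat green fruit sizing ring, 100 mm across with a 100 mm handle, 8 mm high; origin where handle and ring meet, on the underside.
- pen: Bystander: dark marker pen 110 mm long, 14 mm high; origin under its middle.
- cleaner: Bystander: white plastic bottle, 64 mm across, 170 mm high; origin under its centre.
There are look-alikes about, which are no part of the job. What is shaped like the part that bears lever_grip but turquoise is not meant.

How it is judged:
On the way, in this order (a step that is already met when the one before it is completed fails the run):
1. the lever is gripped and lifted off the bench, cover still shut (contact force between the fingers and lever above 1 N and height (world z) of lever_grip above 0.05 m and contact force between lever and head_cover below 0.1 N and value of joint head_cover below 0.05 rad), for 0.2 s.
2. the gripped lever's blade is under the cover and has raised it (contact force between the fingers and lever above 1 N and contact force between lever and head_cover above 0.4 N and value of joint head_cover above 0.12 rad and x of lever_tip in the frame of bander above -0.15 m), for 0.1 s.
At the end, for the whole second after the job is handed in: The robot still grips the lever and the cover rests on the lever's blade alone (blade pushing on the cover with over 0.4 N, lever not touching the machine's body, no finger or arm on the cover), at rest, its pointer within 6 mm of the red mark measured along the quadrant (z of cover_pointer in the frame of mark between -0.006 and 0.006 m and contact force between lever and head_cover above 0.4 N and contact force between the fingers and lever above 1 N and contact force between lever and bander below 0.3 N and contact force between each of the arm, the fingers and head_cover below 0.3 N and velocity of joint head_cover between -0.05 and 0.05 rad/s); the arm keeps its last pose, push and grip.
It fails at once if the cover is swung more than 20 mm (at its pointer) past the red mark (z of cover_pointer in the frame of mark above 0.02 m).
It fails at once if finger or arm pushes on the cover (contact force between any of the fingers, the arm and head_cover above 1 N).
It fails at once if the red mark is moved (distance of mark from where it was at the start of the episode above 0.006 m).
It fails at once if something else on the bench is disturbed (distance of any of cutter, gift_box, apple_a, apple_b, label_roll, sizing_ring, pen, cleaner from where it was at the start of the episode above 0.03 m).
It also fails if it takes over 51 s, if anything falls off the work surface, if the arm or the gripper's body presses on something with over 40 N, if the wrist force passes 120 N, or if a joint passes its speed limit or range.

## Working session

There is one attempt and no reset: what is moved stays moved. The work goes in short steps, Python scripts to look and compute and a tool call to move; the robot and the scene stay as the last step left them, time stands still between calls to the robot, and variables do not carry over. Pictures are saved under pics/ and viewed, and the job is handed in when it is done.

Besides the shell and the picture viewer there is one more tool, called as name(argument=value, ...) on one line, values as JSON. step_arm: Moves the arm, as the interface text tells. Its arguments: {"type":"object","properties":{"series":{"type":"array","items":{"type":"array","items":{"type":"number"}}}},"required":["series"]}

```bash
ls; mkdir -p pics; python3 - <<'E'
from plant import sensors,cams,ticket
import cv2,numpy as np
for n in("side","top"):
    im=cams.grab_frame(n);cv2.imwrite(f"pics/{n}0.png",im[:,:,::-1]);p=cams.camera_params(n);print(n,p)
    R=cv2.Rodrigues(np.array(p["rvec"]))[0];print(-R.T@np.array(p["tvec"]).ravel(),R)
print(sensors.get_state())
E
```

```text
pics
side {'mtx': array([[408.88479718,   0.        , 259.75493807],
       [  0.        , 408.88479718, 188.20604022],
       [  0.        ,   0.        ,   1.        ]]), 'k1': -0.0005783714303673812, 'rvec': array([-0.05500259,  2.75011616, -1.5000103 ]), 'tvec': array([0.55674342, 0.09407408, 1.49532201])}
[0.54569909 1.22100153 0.87531071] [[-0.9993474  -0.02674347  0.02428093]
 [-0.03489376  0.54095953 -0.84032447]
 [ 0.00933819 -0.84062332 -0.54153968]]
top {'mtx': array([[467.43988829,   0.        , 256.01549257],
       [  0.        , 467.43988829, 196.48168289],
       [  0.        ,   0.        ,   1.        ]]), 'k1': -0.1018228009627623, 'rvec': array([ 2.12475657, -2.16645269,  0.14132193]), 'tvec': array([0.07643995, 0.58143507, 1.87866013])}
[0.31636341 0.05302081 1.94174578] [[-0.01880352 -0.99978266 -0.0090032 ]
 [-0.99014053  0.01987084 -0.13866099]
 [ 0.13880976  0.00630711 -0.99029898]]
{'clock': 0.1, 'joint_pos': array([-1.35749003,  0.61581758, -0.01262088,  1.42468302,  0.00812276,
        1.10339691, -0.04037786]), 'joint_vel': array([ 4.24058024e-04, -2.41407832e-03, -9.15990214e-04, -2.76604923e-03,
       -6.71329951e-05, -1.18155637e-03, -7.41553641e-05]), 'tau': array([ 1.06485913e-03, -4.60046339e+01,  2.09979303e-01, -1.66246945e+01,
       -6.11742656e-02,  1.69691036e-02,  1.08824258e-04]), 'position': array([0.15421328, 0.6307344 , 0.21761863]), 'tool_rot': array([-0.37560009, -3.11882982,  0.00352303]), 'contact_force': array([-0.30080272,  0.87845997,  0.07124634]), 'wrist_torque': array([ 0.01620939, -0.07110673,  0.03834684]), 'grip_width': 0.09302728263909883}
```

View pics/side0.png

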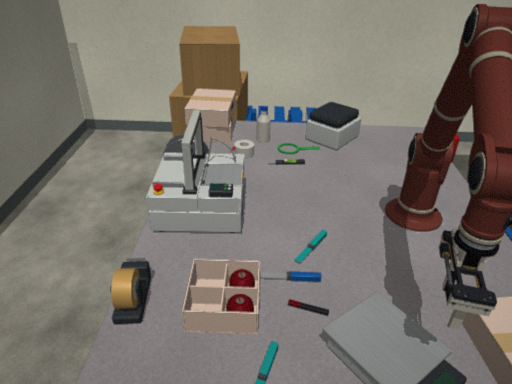

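View pics/top0.png

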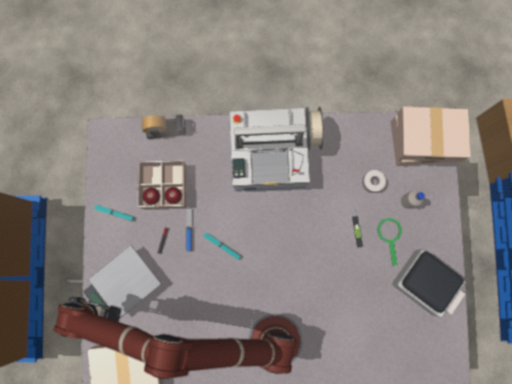

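The top picture shows the blue lever at about (188,232) with its blade pointing up the image to about (189,209). The machine is centred near (270,148), and the cover and red mark are near (298,165). The turquoise ones are the look-alikes. I'll zoom in next.

```bash
cat > h.py <<'E'
import cv2,numpy as np
from plant import sensors,cams,ticket
from scipy.spatial.transform import Rotation as Ro
P={n:cams.camera_params(n) for n in("side","top")}
def RT(n):
    p=P[n];return cv2.Rodrigues(np.array(p["rvec"]))[0],np.array(p["tvec"]).ravel()
def dist(n): return np.array([P[n]["k1"],0,0,0,0.])
def proj(n,pts):
    p=P[n];return cv2.projectPoints(np.array(pts,float).reshape(-1,1,3),p["rvec"],p["tvec"],p["mtx"],dist(n))[0].reshape(-1,2)
def ray(n,uv):
    R,t=RT(n);q=cv2.undistortPoints(np.array([[uv]],float),P[n]["mtx"],dist(n)).ravel()
    return -R.T@t,R.T@np.array([q[0],q[1],1])
def atz(n,uv,z):
    c,d=ray(n,uv);return c+d*(z-c[2])/d[2]
def tri(a,b):
    c1,d1=ray("side",a);c2,d2=ray("top",b)
    s=np.linalg.lstsq(np.c_[d1,-d2],c2-c1,rcond=None)[0];p,q=c1+s[0]*d1,c2+s[1]*d2
    return (p+q)/2,np.linalg.norm(p-q)
def crop(im,u,v,w,h,k,f):
    cv2.imwrite(f,cv2.resize(im[v:v+h,u:u+w][:,:,::-1],None,fx=k,fy=k,interpolation=cv2.INTER_CUBIC))
E
python3 - <<'E'
import cv2
from h import *
s=cv2.imread("pics/side0.png")[:,:,::-1];t=cv2.imread("pics/top0.png")[:,:,::-1]
crop(t,220,95,110,100,7,"pics/t_m.png");crop(t,140,195,110,75,7,"pics/t_l.png")
crop(s,140,105,115,130,4.5,"pics/s_m.png");crop(s,250,220,100,60,7,"pics/s_l.png")
E
```

```text
(no output)
```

View pics/t_m.png

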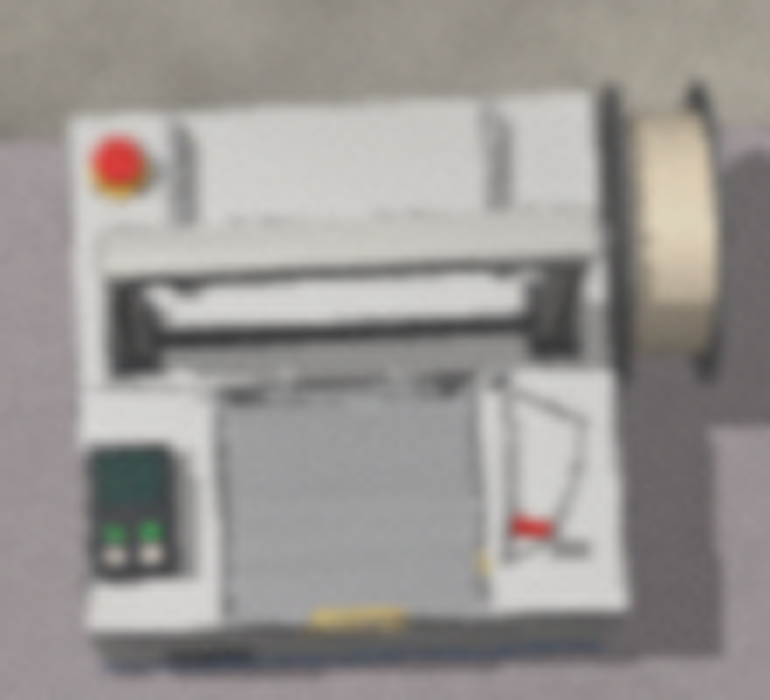

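View pics/t_l.png

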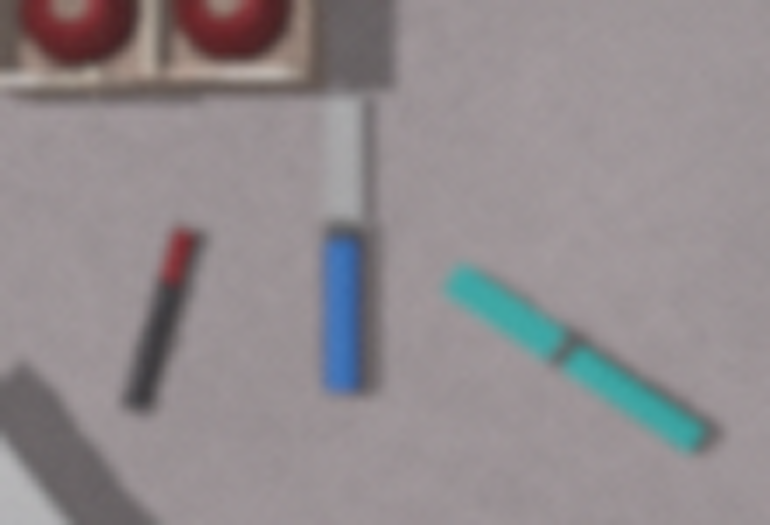

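View pics/s_m.png

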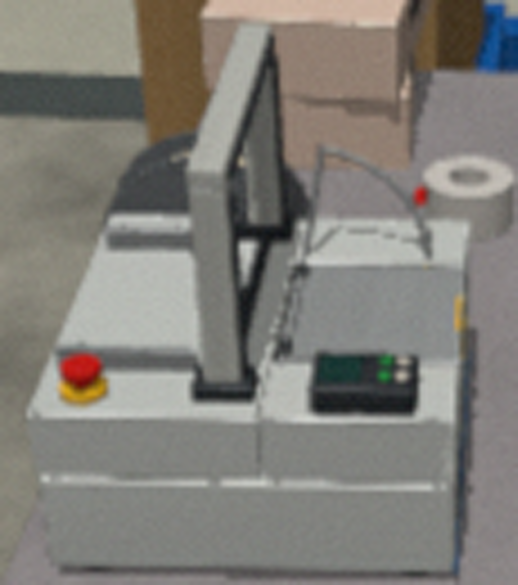

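View pics/s_l.png

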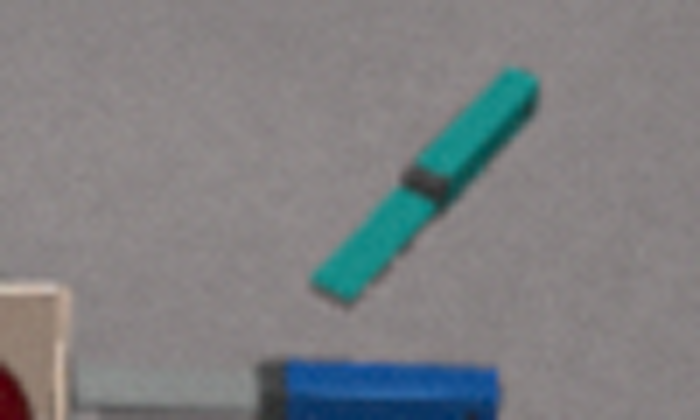

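```bash
python3 - <<'E'
from h import *
from scipy.optimize import least_squares
T=lambda a,b,u0,v0,k=7:((a+.5)/k-.5+u0,(b+.5)/k-.5+v0)
m=lambda a,b:T(a,b,220,95); sm=lambda a,b:T(a,b,140,105,4.5)
# machine fit: deck corners
L=np.array([[-.15,.15,.15],[-.15,-.15,.15],[.15,.15,.15],[.15,-.15,.15]])
pt=[m(86,628),m(630,608),m(70,116),m(597,92)]
ps=[sm(450,418),sm(470,222),sm(28,415)]
def res(q,full=False):
    c,s=np.cos(q[2]),np.sin(q[2]);W=L@np.array([[c,-s,0],[s,c,0],[0,0,1]]).T+[q[0],q[1],0]
    return np.r_[(proj("top",W)-pt).ravel(),(proj("side",W[:3])-ps).ravel()]
r=least_squares(res,[.7,0,0],loss="soft_l1");print("bander",r.x,res(r.x).round(1))
mk=tri(sm(420,196),m(532,526));print("mark",mk)
c,s=np.cos(r.x[2]),np.sin(r.x[2]);ml=np.array([[c,s,0],[-s,c,0],[0,0,1]])@(mk[0]-[r.x[0],r.x[1],0]);print("local",ml)
h=np.array([-.02,0,.147]);d=ml-h;print(np.hypot(d[0],d[2]),np.arctan2(d[2],-d[0]))
l=lambda a,b:T(a,b,140,195)
for n,p,z in [("rear",(342,390),.024),("ferr front",(343,226),.024),("ferr/blue",(342,238),.024),("tip",(348,96),.0133),("bladebase",(346,224),.0133),("box",(320,85),0)]:print(n,atz("top",l(*p),z))
E
```

```text
bander [0.76950327 0.00997259 0.02252418] [ 0.2  0.3 -0.4 -0.1  0.  -0.7 -0.2 -0.3  1.2  0.6  0.2 -0.6 -0.4 -0.9]
mark (array([ 0.66042332, -0.08796835,  0.19888845]), np.float64(0.0003518474373783382))
local [-0.11125814 -0.09545937  0.19888845]
0.10497837605472872 0.5170035034048409
rear [0.36820654 0.34624919 0.024     ]
ferr front [0.46436459 0.34552562 0.024     ]
ferr/blue [0.45730103 0.34612235 0.024     ]
tip [0.5426087  0.34416112 0.0133    ]
bladebase [0.46634512 0.34537101 0.0133    ]
box [0.55113031 0.36305387 0.        ]
```

```bash
cat >> h.py <<'E'
def tool():
    s=sensors.get_state();return np.array(s["position"]),Ro.from_rotvec(s["tool_rot"]).as_matrix(),s
def move(p,R,P0=None,R0=None):
    "row (rotvec, mm) from pose now to target"
    if P0 is None: P0,R0,_=tool()
    return np.r_[Ro.from_matrix(R0.T@R).as_rotvec().round(4),(R0.T@(np.array(p)-P0)*1000).round(1)]
def Rt(yaw,pitch,flip=1):
    "tool: fingers down, tool x = flip*blade dir(yaw), blade pitched up by pitch"
    x=np.array([np.cos(yaw)*np.cos(pitch),np.sin(yaw)*np.cos(pitch),np.sin(pitch)])
    z=np.array([np.cos(yaw)*np.sin(pitch),np.sin(yaw)*np.sin(pitch),-np.cos(pitch)])
    x=x*flip;return np.c_[x,np.cross(z,x),z]
E
python3 - <<'E'
from h import *
p,R,s=tool();print(p,R.round(3))
for f in(1,-1):print(f,move([.449,.3455,.12],Rt(-.011,0,f)))
E
```

```text
[0.15421328 0.6307344  0.21761863] [[-0.971  0.237 -0.   ]
 [ 0.237  0.971 -0.002]
 [-0.    -0.002 -1.   ]]
1 [-3.0000e-04  3.3000e-03  2.9129e+00 -3.5410e+02 -2.0690e+02  9.8100e+01]
-1 [-2.200e-03 -2.000e-04 -2.287e-01 -3.541e+02 -2.069e+02  9.810e+01]
```

step_arm(series=[[0, 0, -0.03, -40, -23, 0, 1], [0, 0, -0.06, -80, -46, 0, 1], [0, 0, -0.09, -120, -70, 0, 1], [0, 0, -0.12, -160, -93, 0, 1], [0, 0, -0.15, -200, -117, 0, 1], [0, 0, -0.18, -240, -140, 10, 1], [0, 0, -0.2, -280, -163, 40, 1], [0, 0, -0.22, -320, -187, 70, 1], [0, 0, -0.229, -354, -207, 98, 1], [0, 0, -0.229, -354, -207, 98, 1], [0, 0, -0.229, -354, -207, 98, 1]])

```text
clock: 1.2
position: [0.4497, 0.3437, 0.1191]
tool_rot: [-0.024, -3.139, 0.005]
contact_force: [0.4, 0.6, -0.4]
grip_width: 0.093
```

```bash
python3 - <<'E'
from h import *
p,R,s=tool();print(p,R.round(3),s["contact_force"])
print(move([.449,.3455,.004],Rt(-.011,0,-1)))
im=cams.grab_frame("top");crop(im,130,180,130,95,6,"pics/t1.png")
im=cams.grab_frame("side");crop(im,220,190,150,110,5,"pics/s1.png")
E
```

```text
[0.44968829 0.34374007 0.11910168] [[-1.     0.015 -0.002]
 [ 0.015  1.    -0.003]
 [ 0.002 -0.003 -1.   ]] [ 0.42388104  0.5717146  -0.44122941]
[-2.900e-03 -2.300e-03 -4.200e-03  4.000e-01  2.100e+00  1.151e+02]
```

View pics/t1.png

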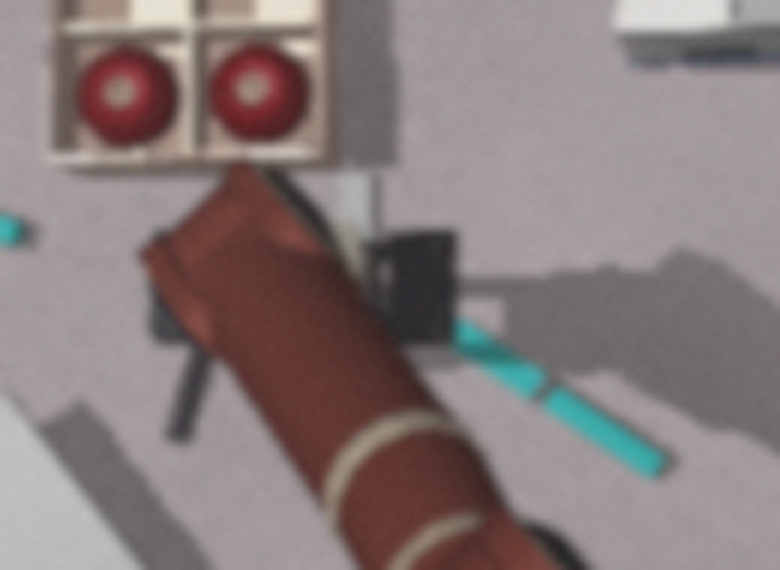

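View pics/s1.png

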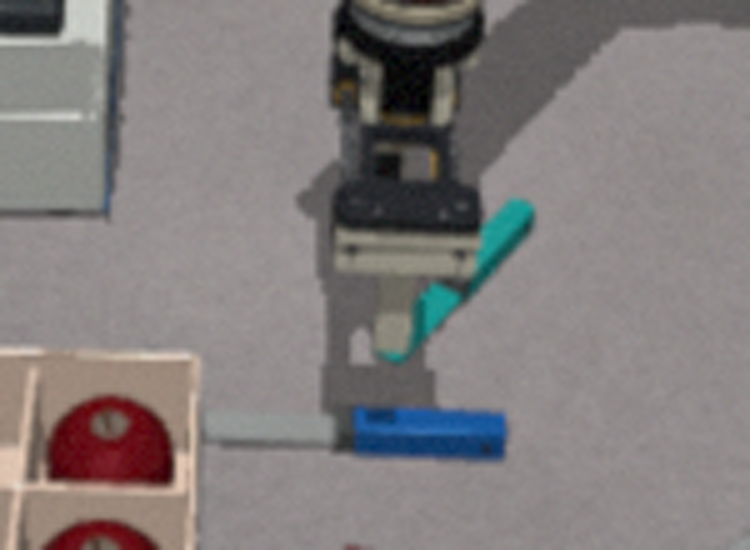

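step_arm(series=[[0, 0, 0, 0, 2, 0, 0.5], [0, 0, 0, 0, 2, 20, 0.5], [0, 0, 0, 0, 2, 45, 0.5], [0, 0, 0, 0, 2, 70, 0.5], [0, 0, 0, 0, 2, 95, 0.5], [0, 0, 0, 0, 2, 108, 0.5], [0, 0, 0, 0, 2, 115, 0.5], [0, 0, 0, 0, 2, 115, 0.5], [0, 0, 0, 0, 2, 115, 0], [0, 0, 0, 0, 2, 115, 0], [0, 0, 0, 0, 2, 115, 0], [0, 0, 0, 0, 2, 115, 0], [0, 0, 0, 0, 2, 115, 0]])

```text
clock: 2.6
position: [0.4495, 0.3484, 0.0063]
tool_rot: [0.017, 3.141, 0.001]
contact_force: [0.2, -0.3, 3.9]
grip_width: 0.02
```

```bash
python3 - <<'E'
from h import *
p,R,s=tool();print(p,R.round(3),s["contact_force"],s["grip_width"])
im=cams.grab_frame("side");crop(im,220,190,150,110,5,"pics/s2.png")
E
```

```text
[0.44945861 0.34839233 0.00626716] [[-1.     0.011  0.001]
 [ 0.011  1.     0.001]
 [-0.001  0.001 -1.   ]] [ 0.17182306 -0.26900269  3.8783447 ] 0.01998023617652195
```

View pics/s2.png

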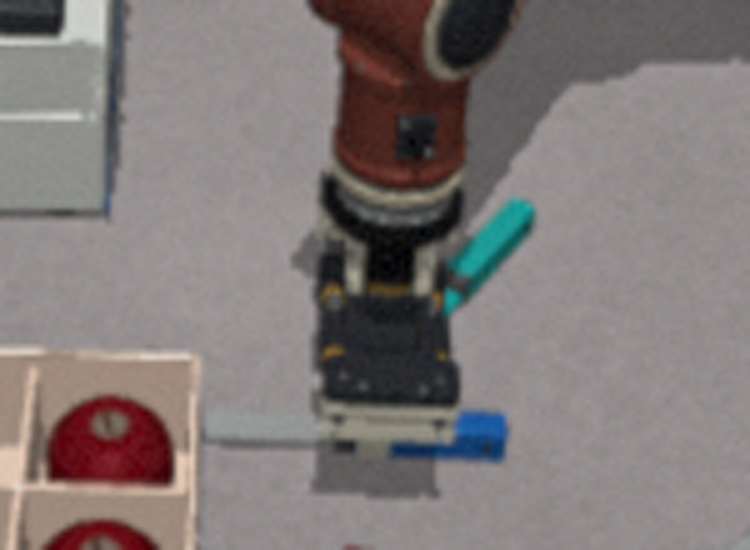

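The gripper now holds the handle (width 20 mm). I'll lift it straight up.

step_arm(series=[[0, 0, 0, 0, 0, -10, 0], [0, 0, 0, 3, 0, -25, 0], [0, 0, 0, 6, 0, -45, 0], [0, 0, 0, 10, 0, -70, 0], [0, 0, 0, 10, 0, -100, 0], [0, 0, 0, 10, 0, -130, 0], [0, 0, 0, 10, 0, -150, 0], [0, 0, 0, 10, 0, -150, 0], [0, 0, 0, 10, 0, -150, 0]])

```text
clock: 3.55
position: [0.4386, 0.3481, 0.1559]
tool_rot: [0.017, 3.141, 0.0]
contact_force: [0.8, 0.3, -1.2]
grip_width: 0.0197
```

```bash
python3 - <<'E'
from h import *
p,R,s=tool();print(p,R.round(3),s["contact_force"],s["grip_width"])
im=cams.grab_frame("side");crop(im,220,130,150,110,5,"pics/s3.png")
im=cams.grab_frame("top");crop(im,140,180,110,90,7,"pics/t3.png")
tip=p+R@[-.093,0,-.0057];print(tip,proj("side",tip),proj("top",tip),(proj("side",tip)-[220,130])*5,(proj("top",tip)-[140,180])*7)
# approach: tip 40 mm in front of slot
b=np.array([.7695,.010,0]);yaw=.0225;f=np.array([np.cos(yaw),np.sin(yaw),0])
for d in(-.04,):
    tipT=b+f*(-.15+d)+[0,0,.138]; RR=Rt(yaw,0,-1); pT=tipT-RR@[-.093,0,-.0057];print(pT,move(pT,RR))
E
```

```text
[0.43864734 0.3481266  0.15591065] [[-1.     0.011  0.   ]
 [ 0.011  1.     0.   ]
 [-0.     0.    -1.   ]] [ 0.82377719  0.2980361  -1.21248286] 0.019688954622797687
[0.53164146 0.34714336 0.16162165] [[267.08285391 234.71322085]] [[182.73027199 206.74980959]] [[235.41426954 523.56610427]] [[299.11190394 187.24866715]]
[0.48657163 0.00363304 0.1323    ] [-1.900e-03 -2.300e-03 -3.320e-02 -5.220e+01 -3.433e+02  2.270e+01]
```

View pics/s3.png

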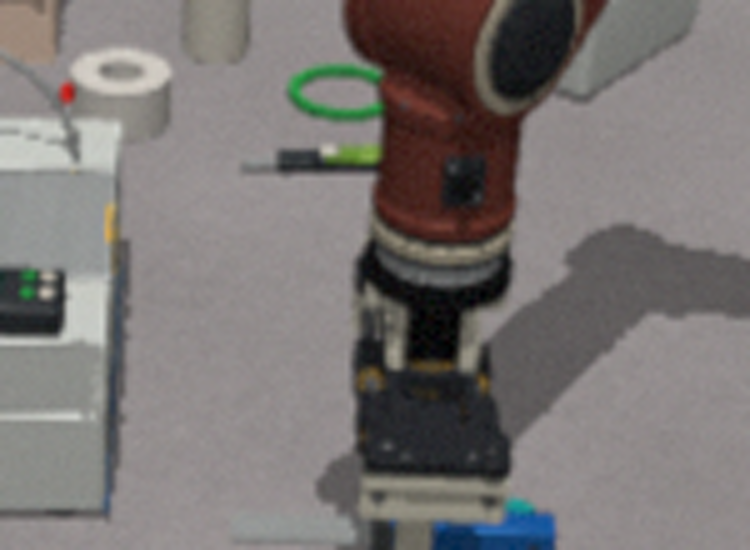

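View pics/t3.png

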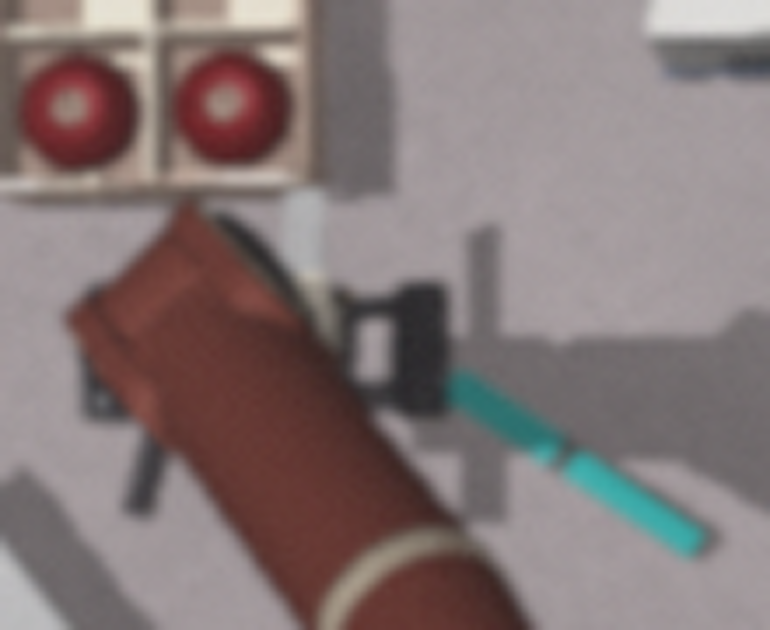

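step_arm(series=[[0, 0, 0, 0, -30, 0, 0], [0, 0, -0.005, 0, -65, 0, 0], [0, 0, -0.01, 0, -105, 0, 0], [0, 0, -0.015, 0, -145, 0, 0], [0, 0, -0.02, 0, -185, 0, 0], [0, 0, -0.025, 0, -225, 0, 0], [0, 0, -0.033, 0, -265, 0, 0], [0, 0, -0.033, -10, -305, 5, 0], [0, 0, -0.033, -25, -330, 10, 0], [0, 0, -0.033, -40, -343, 20, 0], [0, 0, -0.033, -40, -343, 22, 0], [0, 0, -0.033, -40, -343, 22, 0], [0, 0, -0.033, -40, -343, 22, 0]])

```text
clock: 4.95
position: [0.4742, 0.0063, 0.1332]
tool_rot: [0.038, -3.139, -0.001]
contact_force: [0.1, 0.3, -0.9]
grip_width: 0.02
```

```bash
python3 - <<'E'
from h import *
p,R,s=tool();print(p,R.round(3),s["contact_force"],s["grip_width"])
im=cams.grab_frame("side");crop(im,190,130,130,110,6,"pics/s4.png")
im2=cams.grab_frame("top");crop(im2,220,140,100,80,7,"pics/t4.png")
tip=p+R@[-.093,0,-.0057];print(tip,(proj("side",tip)-[190,130]+.5)*6,(proj("top",tip)-[220,140]+.5)*7)
b=np.array([.7695,.010,0]);yaw=.0225;f=np.array([np.cos(yaw),np.sin(yaw),0])
sl=b+f*-.15+[0,0,.138];print(sl,(proj("side",sl)-[190,130]+.5)*6,(proj("top",sl)-[220,140]+.5)*7)
E
```

```text
[0.47424371 0.00626594 0.13321396] [[-1.    -0.024 -0.002]
 [-0.024  1.     0.001]
 [ 0.002  0.001 -1.   ]] [ 0.12096212  0.25756445 -0.90198799] 0.01995499950912994
[0.56722828 0.00852716 0.13871367] [[409.46551237 287.07743423]] [[356.27333591 400.19233949]]
[0.61953797 0.00662528 0.138     ] [[319.28022213 283.2982652 ]] [[357.4811604  307.60439745]]
```

View pics/s4.png

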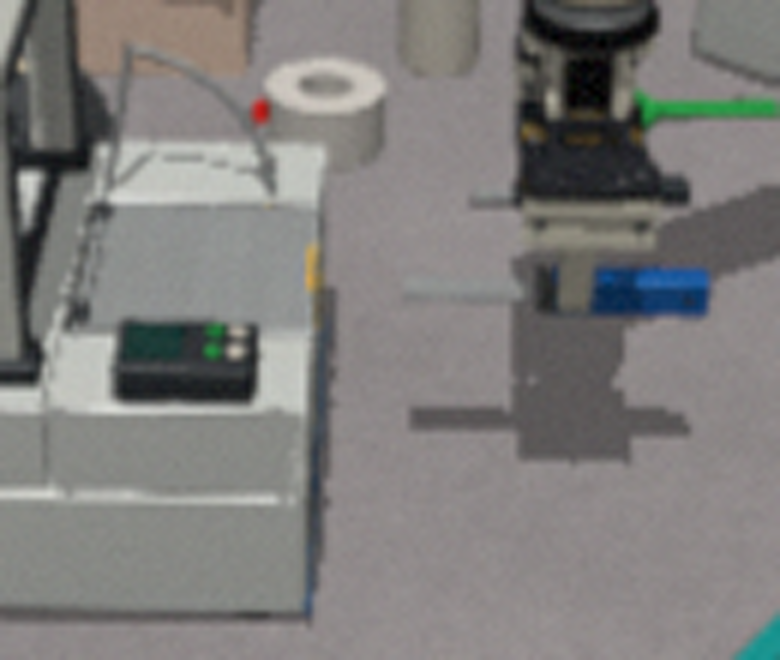

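View pics/t4.png

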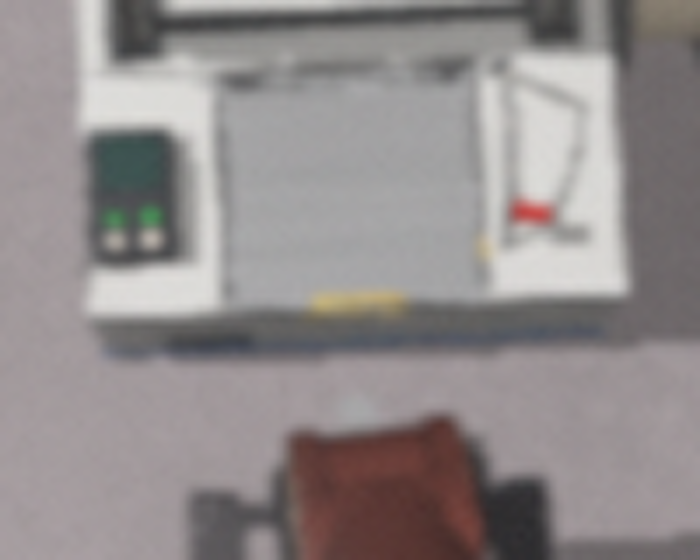

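step_arm(series=[[0, 0, 0, -15, 1, 0, 0], [0, 0, 0, -30, 1, 0, 0], [0, 0, 0, -42, 1, 0, 0], [0, 0, 0, -52, 1, 0, 0], [0, 0, 0, -60, 1, 0, 0], [0, 0, 0, -68, 1, 0, 0], [0, 0, 0, -68, 1, 0, 0]])

```text
clock: 5.75
position: [0.5443, 0.0076, 0.1337]
tool_rot: [-0.035, 3.14, 0.0]
contact_force: [1.0, -0.3, -0.8]
grip_width: 0.0199
```

```bash
python3 - <<'E'
from h import *
p,R,s=tool();print(p,R.round(3),s["contact_force"],s["grip_width"])
im=cams.grab_frame("side");crop(im,190,130,130,110,6,"pics/s5.png")
tip=p+R@[-.093,0,-.0057];print(tip)
E
```

```text
[0.54433651 0.00763029 0.13369125] [[-1.    -0.022  0.001]
 [-0.022  1.     0.   ]
 [-0.001  0.    -1.   ]] [ 0.98722818 -0.33103903 -0.77448416] 0.019880282678855932
[0.63730722 0.00971942 0.13948533]
```

View pics/s5.png

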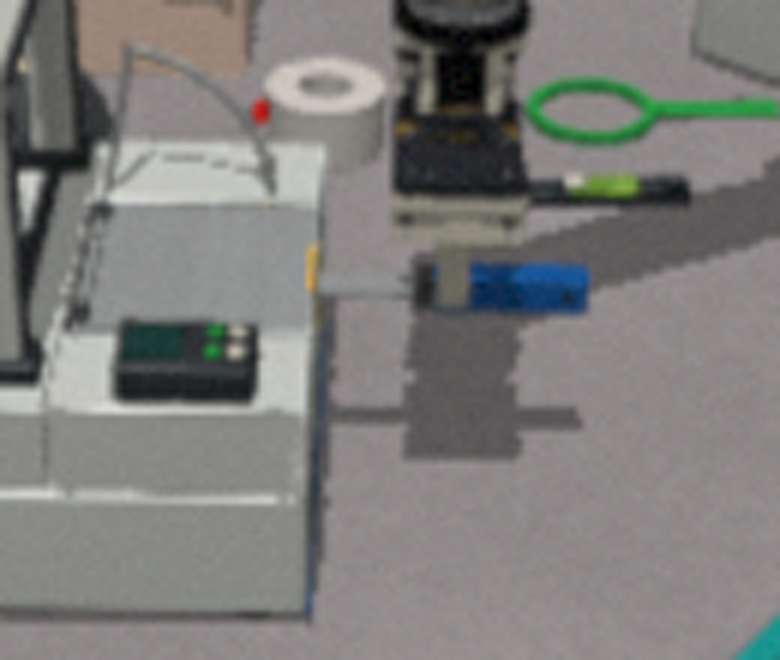

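step_arm(series=[[0, 0, 0, -8, 0, 0, 0], [0, 0, 0, -17, 0, 0, 0], [0, 0, 0, -26, 0, 0, 0], [0, 0, 0, -26, 0, 0, 0], [0, 0, 0, -26, 0, 0, 0]])

```text
clock: 6.3
position: [0.5694, 0.008, 0.1334]
tool_rot: [0.035, -3.141, 0.0]
contact_force: [-0.7, -0.0, -1.2]
grip_width: 0.0197
```

```bash
cat >> h.py <<'E'
YAW=.0225; B=np.array([.7695,.010,0]); F=np.array([np.cos(YAW),np.sin(YAW),0]); UP=np.array([0,0,1.])
LT=np.array([-.093,0,-.0057])
H=B-.02*F+.147*UP
def lip(th): 
    u=-np.cos(th)*F+np.sin(th)*UP;n=np.sin(th)*F+np.cos(th)*UP
    return H+.13*u-.003*n
def tcp(th,ph,s,dz=0):
    tip=lip(th)+s*(np.cos(ph)*F+np.sin(ph)*UP)-.0013*(np.cos(ph)*UP-np.sin(ph)*F)+dz*UP
    R=Rt(YAW,ph,-1);return tip-R@LT,R
E
python3 - <<'E'
from h import *
p,R,s=tool();print(p,R.round(3),s["contact_force"],s["joint_pos"])
tip=p+R@LT;print(tip, "inserted",(tip-lip(0))@F)
np.set_printoptions(suppress=True)
print(move(*tcp(0,0.0,.043)))
for th in np.arange(0,.56,.05):
    print(round(th,2),move(*tcp(th,.05+1.1*th,.043)))
E
```

```text
[0.56937431 0.0079994  0.13342841] [[-1.    -0.022 -0.001]
 [-0.022  1.    -0.   ]
 [ 0.001 -0.    -1.   ]] [-0.6941478  -0.04939131 -1.15622253] [-0.01700184  0.58726313 -0.05521137  1.76295896  0.0429322   0.79313035
  1.49986464]
[0.66235478 0.01006365 0.1390731 ] inserted 0.0428833275180534
[-0.     -0.0006 -0.0003 -0.1    -2.5    -3.6   ]
0.0 [-0.     -0.0506 -0.0003 -0.5    -2.5    -1.1   ]
0.05 [-0.     -0.1056 -0.0003 -1.1    -2.5    -4.9   ]
0.1 [-0.0001 -0.1606 -0.0003 -2.2    -2.5    -8.7   ]
0.15 [ -0.0001  -0.2156  -0.0003  -3.8     -2.5    -12.5   ]
0.2 [ -0.0001  -0.2706  -0.0003  -5.8     -2.5    -16.4   ]
0.25 [ -0.0001  -0.3256  -0.0003  -8.3     -2.5    -20.2   ]
0.3 [ -0.0001  -0.3806  -0.0003 -11.2     -2.5    -24.1   ]
0.35 [ -0.0001  -0.4356  -0.0003 -14.6     -2.5    -27.9   ]
0.4 [ -0.0001  -0.4906  -0.0003 -18.4     -2.5    -31.7   ]
0.45 [ -0.0001  -0.5456  -0.0003 -22.6     -2.5    -35.5   ]
0.5 [ -0.0001  -0.6006  -0.0003 -27.3     -2.5    -39.3   ]
0.55 [ -0.0001  -0.6556  -0.0003 -32.3     -2.5    -43.    ]
```

step_arm(series=[[0, -0.05, 0, -0.5, 0, -1, 0], [0, -0.08, 0, -0.8, 0, -3, 0], [0, -0.105, 0, -1.1, 0, -5, 0], [0, -0.13, 0, -1.6, 0, -7, 0], [0, -0.16, 0, -2.2, 0, -8.7, 0], [0, -0.19, 0, -3, 0, -10.6, 0], [0, -0.215, 0, -3.8, 0, -12.5, 0], [0, -0.24, 0, -4.8, 0, -14.5, 0], [0, -0.27, 0, -5.8, 0, -16.4, 0], [0, -0.27, 0, -5.8, 0, -16.4, 0], [0, -0.27, 0, -5.8, 0, -16.4, 0]])

```text
clock: 7.4
position: [0.5725, 0.008, 0.1487]
tool_rot: [-0.032, 2.878, 0.004]
contact_force: [-2.3, 0.7, -4.1]
grip_width: 0.0197
```

```bash
python3 - <<'E'
from h import *
p,R,s=tool();print(p,R.round(3),s["contact_force"],s["wrist_torque"],s["joint_pos"])
im=cams.grab_frame("side");crop(im,190,120,130,110,6,"pics/s6.png")
im2=cams.grab_frame("top");crop(im2,220,125,100,80,7,"pics/t6.png")
np.set_printoptions(suppress=True)
for th in np.arange(.2,.56,.05):
    print(round(th,2),move(*tcp(th,.05+1.1*th,.043)))
E
```

```text
[0.57246362 0.00804668 0.1487462 ] [[-0.965 -0.022  0.26 ]
 [-0.022  1.     0.005]
 [-0.26  -0.    -0.966]] [-2.26067579  0.69338496 -4.05844967] [-0.002388    1.23164466  0.01404257] [-0.03061028  0.47819016 -0.03845304  1.97601782  0.06898146  0.42528915
  1.47163824]
0.2 [-0.0003 -0.0049 -0.0002 -2.     -2.5    -0.3   ]
0.25 [-0.0003 -0.0599 -0.0002 -5.4    -2.5    -3.3   ]
0.3 [-0.0003 -0.1149 -0.0002 -9.3    -2.5    -6.3   ]
0.35 [ -0.0003  -0.1699  -0.0002 -13.5     -2.5     -9.1   ]
0.4 [ -0.0003  -0.2249  -0.0002 -18.2     -2.5    -11.8   ]
0.45 [ -0.0003  -0.2799  -0.0002 -23.3     -2.5    -14.3   ]
0.5 [ -0.0003  -0.3349  -0.0002 -28.8     -2.5    -16.7   ]
0.55 [ -0.0003  -0.3899  -0.0002 -34.6     -2.5    -19.    ]
```

View pics/s6.png

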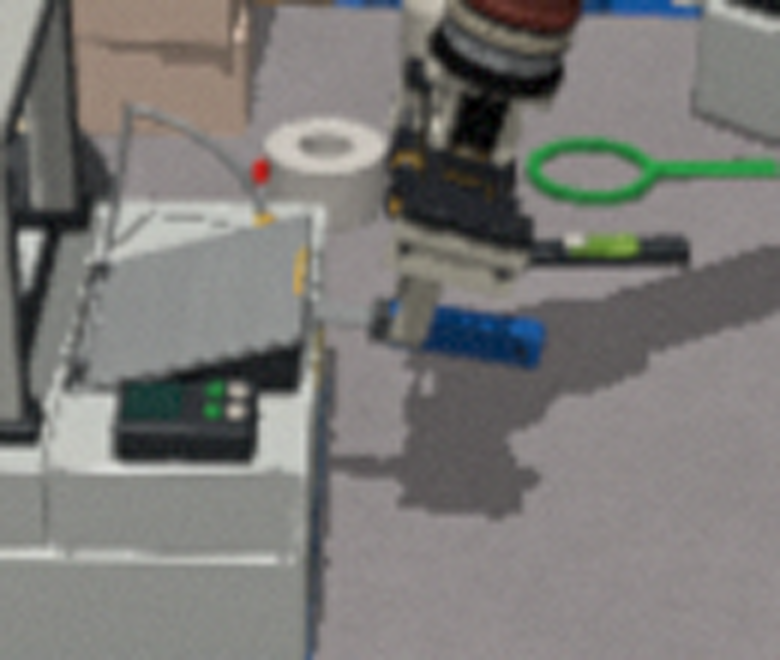

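View pics/t6.png

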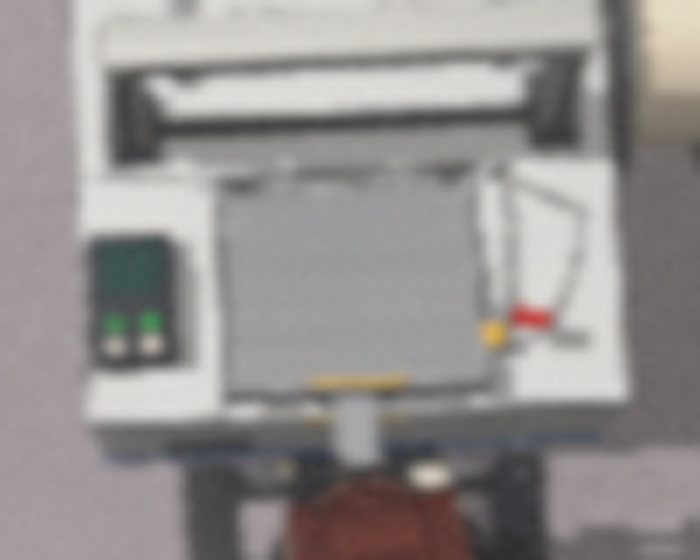

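The blade has lifted the cover to about 0.2 rad. The pointer is at (264,218) in the side crop, below the red mark at (261,172). Joint 6 is getting close to its lower limit, so I'll fit a quick planar arm model to choose the final pitch.

```bash
cat >> h.py <<'E'
D=[((.6158,1.4247,1.1034),np.hypot(.1542,.6307),.2176),((.5873,1.76296,.7931),np.hypot(.56937,.008),.13343),((.47819,1.97602,.42529),np.hypot(.57246,.008),.14875)]
from scipy.optimize import least_squares
def fk(L,q):
    a,b,c=np.cumsum(q);return np.array([L[0]+L[2]*np.sin(a)+L[3]*np.sin(b)+L[4]*np.sin(c),L[1]+L[2]*np.cos(a)+L[3]*np.cos(b)+L[4]*np.cos(c)])
LL=least_squares(lambda L:np.r_[np.concatenate([fk(L,q)-[r,z] for q,r,z in D])*1000,(L-[.081,.317,.4,.4,.3])*3],[.081,.317,.4,.4,.3]).x
def ik(p,ph):
    return least_squares(lambda q:np.r_[(fk(LL,q)-[np.hypot(p[0],p[1]),p[2]])*10,sum(q)-(np.pi-ph)],[.45,2,.4]).x
def pointer(th,y=-.08):
    s=np.array([-np.sin(YAW),np.cos(YAW),0]);return H+.1*(-np.cos(th)*F+np.sin(th)*UP)+y*s
E
python3 - <<'E'
from h import *
np.set_printoptions(suppress=True,precision=3)
print(LL,[ (fk(LL,q)-[r,z])*1000 for q,r,z in D])
for s in(.043,.05,.06):
  for th,ph in((.515,.617),(.515,.54),(.515,.45)):
    print(s,th,ph,ik(tcp(th,ph,s)[0],ph))
T=lambda a,b,u0,v0,k=7:((a+.5)/k-.5+u0,(b+.5)/k-.5+v0)
def loc(p):
    s=np.array([-np.sin(YAW),np.cos(YAW),0]);d=p-H;return np.array([d@F,d@s,d[2]])
pm=tri(T(264,219,190,120,6),T(494,333,220,125));mm=tri(T(261,171,190,120,6),T(532,319,220,125))
for q in(pm,mm):
    l=loc(q[0]);print(l,q[1],np.hypot(l[0],l[2]),np.arctan2(l[2],-l[0]))
E
```

```text
[0.001 0.256 0.549 0.372 0.319] [array([-0.025,  0.014]), array([0.022, 0.005]), array([ 0.004, -0.018])]
0.043 0.515 0.617 [ 0.427  2.194 -0.096]
0.043 0.515 0.54 [0.417 2.131 0.053]
0.043 0.515 0.45 [0.416 2.055 0.22 ]
0.05 0.515 0.617 [ 0.426  2.175 -0.076]
0.05 0.515 0.54 [0.418 2.112 0.071]
0.05 0.515 0.45 [0.419 2.036 0.237]
0.06 0.515 0.617 [ 0.424  2.149 -0.048]
0.06 0.515 0.54 [0.42  2.085 0.097]
0.06 0.515 0.45 [0.424 2.008 0.259]
[-0.095 -0.076  0.03 ] 0.0015154431340784426 0.099689897149058 0.3072565280636082
[-0.092 -0.095  0.052] 0.0015525608272749915 0.10605553747473294 0.5140721719399767
```

```bash
python3 - <<'E'
from h import *
np.set_printoptions(suppress=True,precision=4)
T=lambda a,b,u0,v0,k=7:((a+.5)/k-.5+u0,(b+.5)/k-.5+v0)
def loc(p):
    s=np.array([-np.sin(YAW),np.cos(YAW),0]);d=p-H;return np.array([d@F,d@s,d[2]])
for n,a,b in [("ptr shut",T(271,206,190,130,6),T(484,247,220,140)),("lip shut",T(313,268,190,130,6),T(358,302,220,140)),("ptr",T(264,219,190,120,6),T(494,333,220,125)),("lip",T(300,272,190,120,6),T(359,381,220,125))]:
    q=tri(a,b);l=loc(q[0]);print(n,l,q[1],np.hypot(l[0],l[2]),np.arctan2(l[2],-l[0]))
for th in(0,.2,.25,.3):
    print(th,(proj("side",pointer(th))-[190,120]+.5)*6,(proj("top",pointer(th))-[220,125]+.5)*7, (proj("side",lip(th)+.003*UP)-[190,120]+.5)*6,(proj("top",lip(th)+.003*UP)-[220,125]+.5)*7)
m=pointer(.515,-.09);print((proj("side",m)-[190,120]+.5)*6,(proj("top",m)-[220,125]+.5)*7)
s=cv2.imread("pics/s6.png");cv2.imwrite("pics/s6z.png",cv2.resize(s[130:400,50:380],None,fx=2,fy=2,interpolation=cv2.INTER_CUBIC))
E
```

```text
ptr shut [-0.0995 -0.0721  0.0003] 0.0022247026016597405 0.0994978431941628 0.0027435118281892747
lip shut [-0.1277 -0.0005  0.0004] 0.0020989291115926685 0.12765902295673787 0.0029939880986562186
ptr [-0.095  -0.076   0.0302] 0.0015154431340784426 0.099689897149058 0.3072565280636082
lip [-0.1199 -0.0006  0.0373] 0.0014178423459867608 0.12557900830908195 0.3016780062517572
0 [[274.8692 260.8626]] [[498.6784 350.8901]] [[319.3069 329.9571]] [[357.834  409.9135]]
0.2 [[271.2786 231.8572]] [[500.8091 340.6826]] [[315.8926 290.9859]] [[358.7014 398.4404]]
0.25 [[269.3437 224.6526]] [[501.279  337.0274]] [[313.6158 281.2447]] [[358.8503 394.1032]]
0.3 [[266.9975 217.5037]] [[501.7207 332.9415]] [[310.7707 271.5543]] [[358.9705 389.187 ]]
[[253.3811 180.0625]] [[521.6361 309.9151]]
```

View pics/s6z.png

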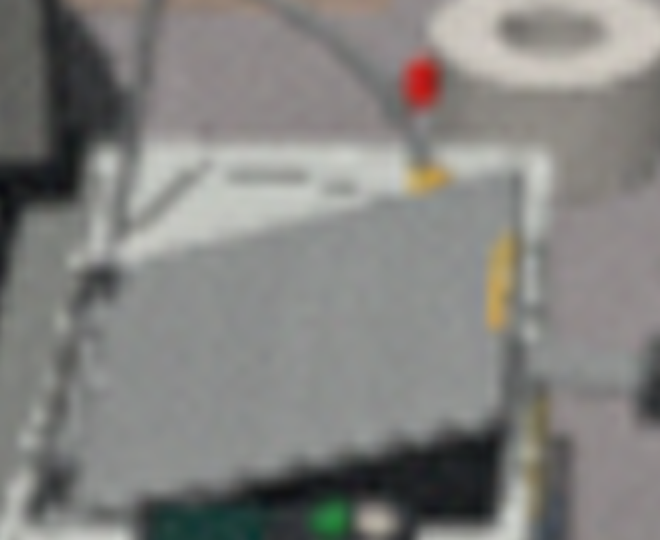

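```bash
python3 - <<'E'
from h import *
np.set_printoptions(suppress=True,precision=3)
p,R,s=tool()
pr=lambda q:((proj("side",q)-[190,120]+.5)*6)[0]
im=cv2.imread("pics/s6.png")
def box(x0,x1,w,h,col):
    for sy in(-1,1):
        for sz in(-1,1):
            a=pr(p+R@[x0,sy*w/2,-.0057+sz*h/2]);b=pr(p+R@[x1,sy*w/2,-.0057+sz*h/2])
            cv2.line(im,tuple(a.round().astype(int).tolist()),tuple(b.round().astype(int).tolist()),col,1)
box(-.017,.083,.02,.024,(0,255,255));box(-.093,-.017,.022,.0026,(0,0,255))
cv2.imwrite("pics/s6o.png",cv2.resize(im[100:420,230:600],None,fx=2,fy=2))
E
```

```text
(no output)
```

View pics/s6o.png

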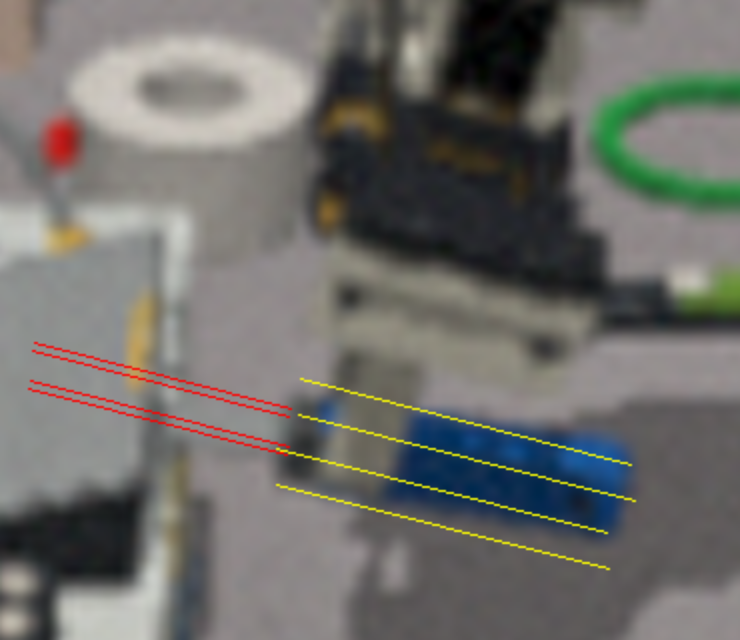

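The cover is actually at about 0.30 rad. My pitch choice was backwards: an upward pitch loads the tip, and the lever has turned roughly 0.1 rad in the grip. I'll check whether it is still creeping.

step_arm(series=[[0, 0, 0, 0, 0, 0, 0], [0, 0, 0, 0, 0, 0, 0], [0, 0, 0, 0, 0, 0, 0], [0, 0, 0, 0, 0, 0, 0], [0, 0, 0, 0, 0, 0, 0], [0, 0, 0, 0, 0, 0, 0], [0, 0, 0, 0, 0, 0, 0], [0, 0, 0, 0, 0, 0, 0], [0, 0, 0, 0, 0, 0, 0], [0, 0, 0, 0, 0, 0, 0]])

```text
clock: 8.5
position: [0.5751, 0.0081, 0.1501]
tool_rot: [-0.032, 2.872, 0.004]
contact_force: [-3.1, 1.2, -2.7]
grip_width: 0.0198
```

```bash
cat >> h.py <<'E'
def overlay(f,LT=(-.093,-.0057),pit=0,th=None,u0=190,v0=120,k=6,w=130,h=110,name="side"):
    "lever drawn: pit = extra pitch of blade (up +) about grasp axis at tool x=0,z=-.010"
    p,R,s=tool();im=cams.grab_frame(name)
    im=cv2.resize(im[v0:v0+h,u0:u0+w][:,:,::-1],None,fx=k,fy=k,interpolation=cv2.INTER_CUBIC)
    raw=im.copy()
    pr=lambda q:tuple((((proj(name,q)-[u0,v0]+.5)*k)[0]).round().astype(int).tolist())
    Q=Ro.from_rotvec([0,-pit,0]).as_matrix();c=np.array([0,0,-.010])
    def P_(v): return p+R@(c+Q@(np.array(v)-c))
    tx,tz=LT
    for x0,x1,wd,ht,col in((tx+.076,tx+.176,.02,.024,(0,255,255)),(tx,tx+.076,.022,.0026,(0,0,255))):
        for sy in(-1,1):
            for sz in(-1,1):
                cv2.line(im,pr(P_([x0,sy*wd/2,tz+sz*ht/2])),pr(P_([x1,sy*wd/2,tz+sz*ht/2])),col,1)
    if th is not None:
        s_=np.array([-np.sin(YAW),np.cos(YAW),0])
        u=-np.cos(th)*F+np.sin(th)*UP;n=np.sin(th)*F+np.cos(th)*UP
        c4=[pr(H+a*u+b*s_+.003*n) for a,b in((0,.071),(.13,.071),(.13,-.071),(0,-.071))]
        cv2.polylines(im,[np.array(c4)],True,(0,255,0),1)
    cv2.imwrite(f+"_o.png",im);cv2.imwrite(f+".png",raw);return P_([tx,0,tz])
E
python3 - <<'E'
from h import *
p,R,s=tool();print(p,s["contact_force"],s["wrist_torque"])
print(overlay("pics/s7",pit=-.1,th=.30))
E
```

```text
[0.57514676 0.00811326 0.15005697] [-3.10252302  1.15685825 -2.65637888] [-0.05998785  1.28044199 -0.07445163]
[0.66484595 0.01009783 0.17118391]
```

View pics/s7_o.png

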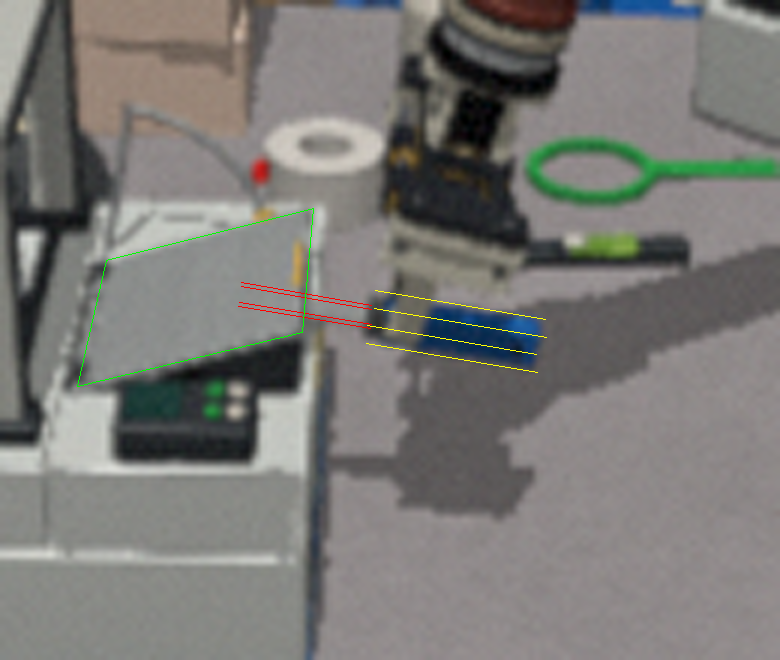

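View pics/s7.png

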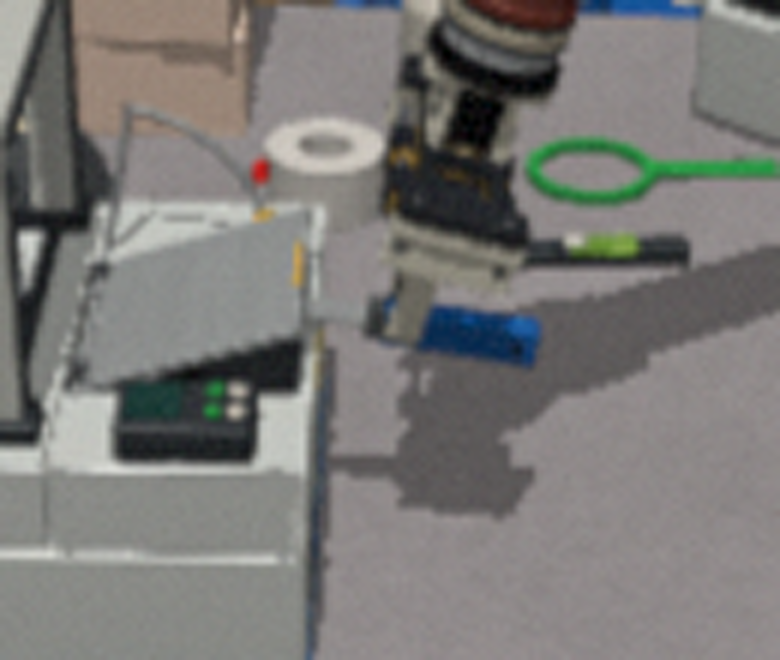

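Creep is negligible: the pointer stayed at (264,216) and the cover is still at about 0.31 rad. Next I'll raise the tip about 17 mm while withdrawing 10 mm, which should bring it to about 0.44 rad, below the mark.

step_arm(series=[[0, 0, 0, 0.3, 0, -1.5, 0], [0, 0, 0, 0.8, 0, -3.5, 0], [0, 0, 0, 1.4, 0, -5.5, 0], [0, 0, 0, 2, 0, -7.5, 0], [0, 0, 0, 2.6, 0, -9.5, 0], [0, 0, 0, 3.2, 0, -12, 0], [0, 0, 0, 3.8, 0, -14, 0], [0, 0, 0, 4.4, 0, -16, 0], [0, 0, 0, 5, 0, -18, 0], [0, 0, 0, 5, 0, -18.5, 0], [0, 0, 0, 5, 0, -18.5, 0], [0, 0, 0, 5, 0, -18.5, 0], [0, 0, 0, 5, 0, -18.5, 0]])

```text
clock: 9.85
position: [0.5652, 0.0079, 0.1664]
tool_rot: [-0.032, 2.872, 0.004]
contact_force: [0.8, 0.6, -3.5]
grip_width: 0.0195
```

```bash
python3 - <<'E'
from h import *
p,R,s=tool();print(p,s["contact_force"],s["wrist_torque"],s["joint_pos"])
print(overlay("pics/s8",pit=-.1,th=.44))
im2=cams.grab_frame("top");crop(im2,220,125,100,80,7,"pics/t8.png")
E
```

```text
[0.56524741 0.00793153 0.16641931] [ 0.76334114  0.55515941 -3.51862279] [-0.01669303  0.72140373  0.03873794] [-0.02845387  0.44069226 -0.04170259  1.98029469  0.06616658  0.45241512
  1.47369025]
[0.65495439 0.00993026 0.18751178]
```

View pics/s8_o.png

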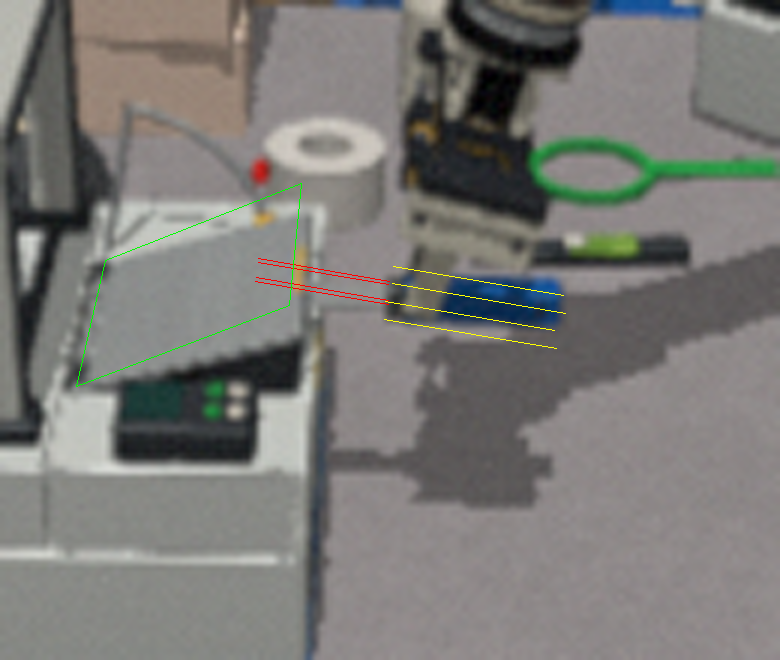

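View pics/s8.png

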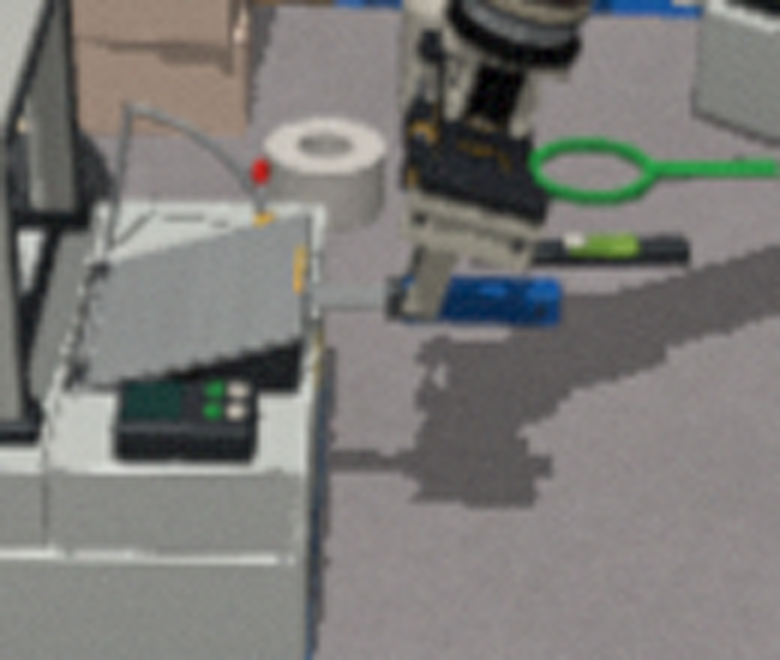

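View pics/t8.png

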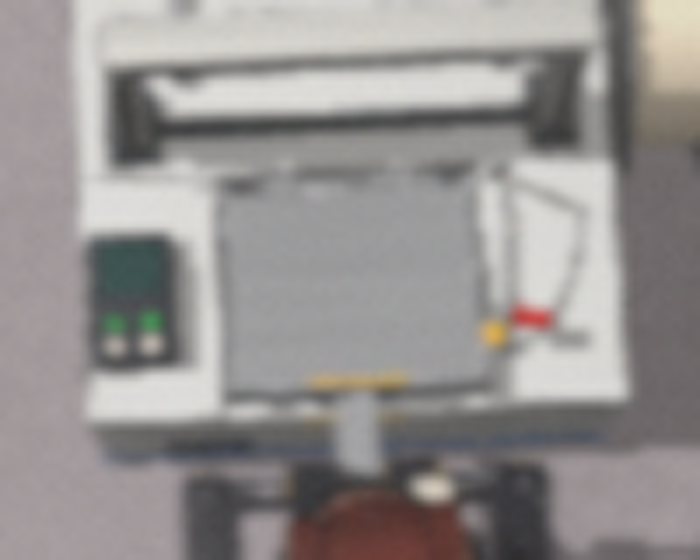

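The raise only turned the lever in the grip. The cover is still at about 0.30 rad with its pointer at (264,218), and the lever is now almost level. At the tip the load torque is beyond what the grip can hold. The fix is to pitch the blade down more steeply than the cover so that the lip bears on it close to the grip. First I'll fit the lever's pose in the hand.

```bash
python3 - <<'E'
from h import *
a=[]
for i,pt in enumerate((-.24,-.3)):
    print(pt,overlay(f"pics/s9{i}",pit=pt,th=.30));a.append(cv2.imread(f"pics/s9{i}_o.png")[170:360,230:600])
cv2.imwrite("pics/s9.png",cv2.resize(np.vstack(a),None,fx=1.5,fy=1.5))
E
```

```text
-0.24 [0.65564458 0.00993825 0.17447305]
-0.3 [0.65540239 0.00997525 0.16893745]
```

View pics/s9.png

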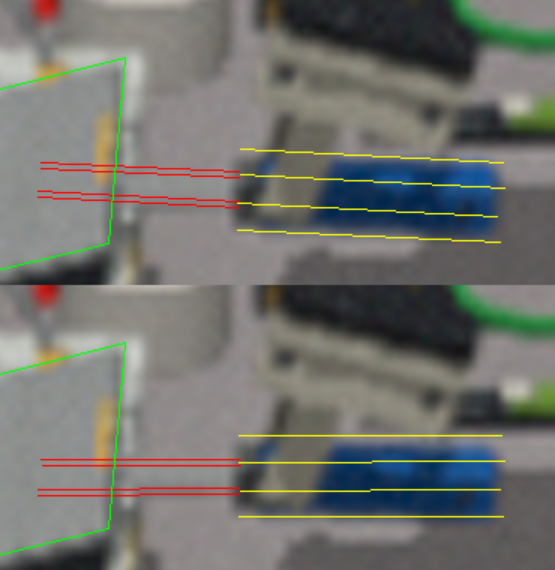

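```bash
cat >> h.py <<'E'
C0=np.array([0,0,-.010])
def tcp2(th,be,s,slip=-.27):
    tip=lip(th)+s*(np.cos(be)*F+np.sin(be)*UP)-.0013*(np.cos(be)*UP-np.sin(be)*F)
    R=Rt(YAW,be-slip,-1);lt=C0+Ro.from_rotvec([0,-slip,0]).as_matrix()@(LT-C0)
    return tip-R@lt,R
E
python3 - <<'E'
from h import *
np.set_printoptions(suppress=True,precision=4)
T=lambda a,b,u0,v0,k=7:((a+.5)/k-.5+u0,(b+.5)/k-.5+v0)
print("arch front",atz("top",T(300,278,220,95),.331),atz("top",T(300,235,220,95),.331))
p,R,s=tool();print(p)
for th,be,ss in((.3,0,.038),(.28,-.1,.038),(.28,-.2,.038),(.28,-.3,.038),(.28,-.4,.038),(.28,-.5,.038),(.3,-.6,.038),(.35,-.62,.038),(.4,-.64,.038),(.45,-.66,.038),(.515,-.68,.038)):
    q,RR=tcp2(th,be,ss);print(th,be,q,"ik",ik(q,be+.27),move(q,RR))
E
```

```text
arch front [0.7647 0.0363 0.331 ] [0.7873 0.0358 0.331 ]
[0.5653 0.0079 0.1664]
0.3 0 [0.5721 0.0056 0.1759] ik [0.4353 1.9532 0.4831] [-0.0001 -0.0004 -0.0002 -9.1    -2.5    -7.3   ]
0.28 -0.1 [0.5711 0.0055 0.1787] ik [0.4629 1.8634 0.6453] [ -0.0001   0.0996  -0.0002  -8.8     -2.5    -10.3   ]
0.28 -0.2 [0.5712 0.0055 0.1839] ik [0.4963 1.767  0.8083] [ -0.0001   0.1996  -0.0002 -10.3     -2.5    -15.3   ]
0.28 -0.3 [0.5718 0.0056 0.1892] ik [0.5368 1.6689 0.9659] [ -0.0001   0.2996  -0.0002 -12.3     -2.5    -20.2   ]
0.28 -0.4 [0.573  0.0056 0.1943] ik [0.5834 1.5693 1.1189] [ -0.0001   0.3996  -0.0002 -14.8     -2.5    -24.8   ]
0.28 -0.5 [0.5747 0.0056 0.1993] ik [0.6352 1.468  1.2683] [ -0.0001   0.4996  -0.0002 -17.8     -2.5    -29.2   ]
0.3 -0.6 [0.5775 0.0057 0.2066] ik [0.6906 1.3598 1.4213] [ -0.0001   0.5996  -0.0002 -22.5     -2.5    -35.5   ]
0.35 -0.62 [0.58   0.0057 0.2138] ik [0.7004 1.3243 1.4668] [ -0.0001   0.6196  -0.0002 -26.7     -2.5    -41.7   ]
0.4 -0.64 [0.5827 0.0058 0.2208] ik [0.7115 1.2874 1.5127] [ -0.0001   0.6396  -0.0002 -31.2     -2.5    -47.8   ]
0.45 -0.66 [0.5858 0.0059 0.2277] ik [0.7237 1.2489 1.559 ] [ -0.0001   0.6596  -0.0002 -36.      -2.5    -53.6   ]
0.515 -0.68 [0.5901 0.006  0.2362] ik [0.7375 1.2029 1.6112] [ -0.0001   0.6796  -0.0002 -42.4     -2.5    -60.6   ]
```

```bash
python3 - <<'E'
from h import *
np.set_printoptions(suppress=True,precision=4)
def tipmode(be,tip,slip=-.27):
    R=Rt(YAW,be-slip,-1);lt=C0+Ro.from_rotvec([0,-slip,0]).as_matrix()@(LT-C0);return tip-R@lt,R
p,R,s=tool();lt=C0+Ro.from_rotvec([0,.27,0]).as_matrix()@(LT-C0);tip=p+R@lt;print(tip)
tip=tip-[0,0,.001]
for be in(-.1,-.2,-.3,-.4):print(be,move(*tipmode(be,tip)))
for th,be,ss in((.28,-.45,.036),(.28,-.5,.038),(.3,-.55,.040)):print(th,be,move(*tcp2(th,be,ss)))
E
```

```text
[0.6556 0.01   0.1717]
-0.1 [-0.0001  0.0996 -0.0002 -2.1    -0.     -7.7   ]
-0.2 [ -0.0001   0.1996  -0.0002  -5.2     -0.     -16.2   ]
-0.3 [ -0.0001   0.2996  -0.0002  -9.3     -0.     -24.3   ]
-0.4 [ -0.0001   0.3996  -0.0002 -14.1     -0.     -32.    ]
0.28 -0.45 [ -0.0001   0.4496  -0.0002 -14.7     -2.5    -28.4   ]
0.28 -0.5 [ -0.0001   0.4996  -0.0002 -17.8     -2.5    -29.2   ]
0.3 -0.55 [ -0.0001   0.5496  -0.0002 -22.1     -2.5    -32.    ]
```

step_arm(series=[[0, 0.05, 0, -1, 0, -3.8, 0], [0, 0.1, 0, -2.1, 0, -7.7, 0], [0, 0.15, 0, -3.6, 0, -12, 0], [0, 0.2, 0, -5.2, 0, -16, 0], [0, 0.25, 0, -7.2, 0, -20, 0], [0, 0.3, 0, -9.5, 0, -23.5, 0], [0, 0.35, 0, -11.5, 0, -25.5, 0], [0, 0.4, 0, -13, 0, -27, 0], [0, 0.45, 0, -14.7, 0, -28.4, 0], [0, 0.5, 0, -17.8, 0, -29.2, 0], [0, 0.55, 0, -22, 0, -32, 0], [0, 0.55, 0, -22, 0, -32, 0], [0, 0.55, 0, -22, 0, -32, 0], [0, 0.55, 0, -22, 0, -32, 0]])

```text
clock: 11.45
position: [0.5784, 0.0082, 0.2034]
tool_rot: [0.032, -2.864, 0.005]
contact_force: [0.4, -0.3, -3.5]
grip_width: 0.02
```

```bash
python3 - <<'E'
from h import *
p,R,s=tool();print(p,s["contact_force"],s["wrist_torque"],s["joint_pos"])
print(overlay("pics/s10",pit=-.27,th=.30))
im2=cams.grab_frame("top");crop(im2,220,125,100,80,7,"pics/t10.png")
E
```

```text
[0.57837585 0.00817938 0.20338812] [ 0.44228541 -0.2599931  -3.52358265] [ 0.04342087 -0.34804469  0.05264374] [-0.01890222  0.66456124 -0.052818    1.40772203  0.02142733  1.34745093
  1.52024697]
[0.658261   0.009947   0.16091786]
```

View pics/s10_o.png

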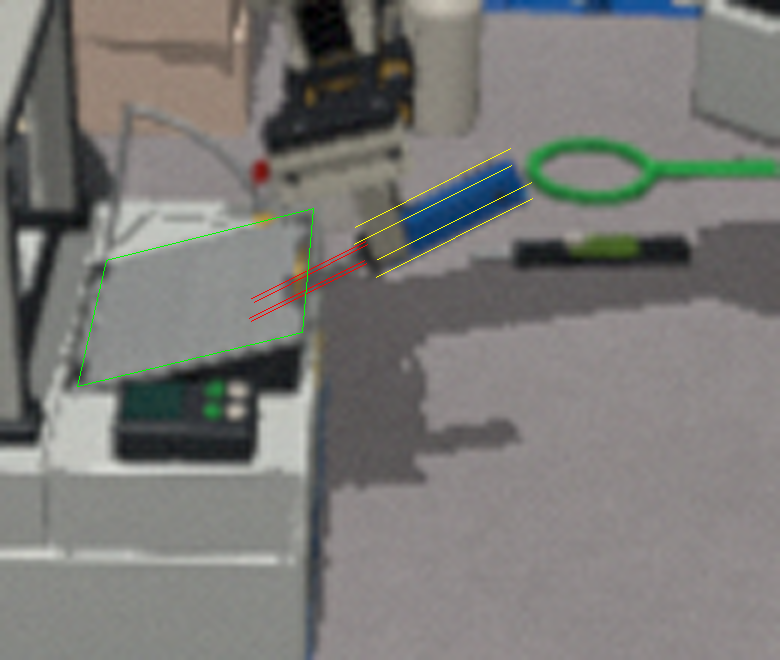

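View pics/s10.png

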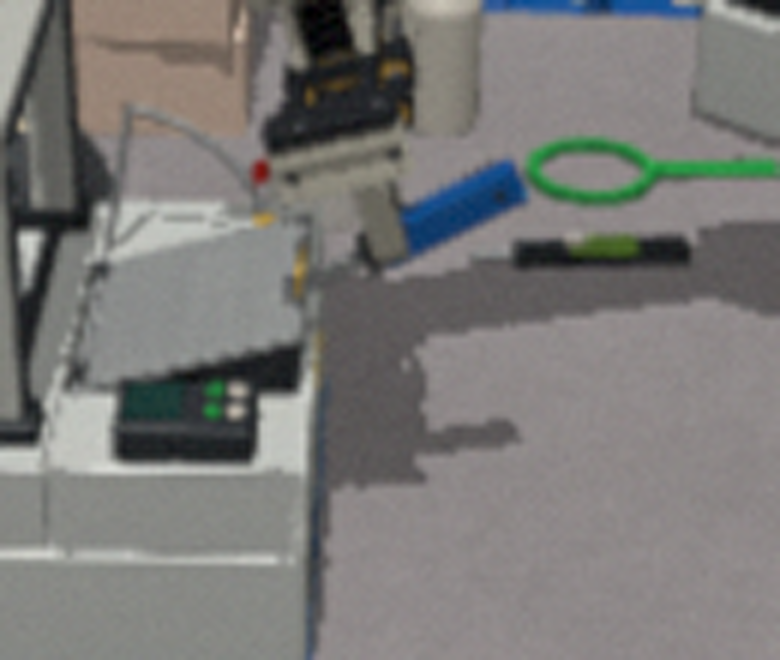

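View pics/t10.png

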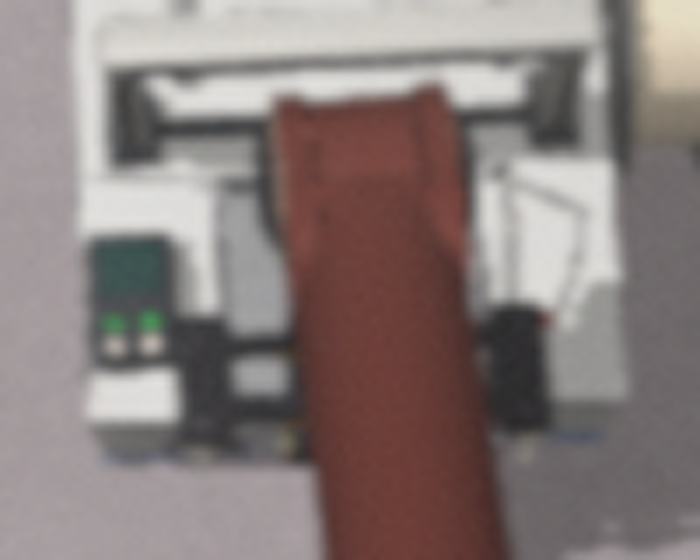

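```bash
cat >> h.py <<'E'
def cen(im,roi,f):
    u,v,w,h=roi;c=im[v:v+h,u:u+w].astype(float);wt=f(c);wt=np.clip(wt,0,None);yy,xx=np.mgrid[v:v+h,u:u+w]
    return np.array([(wt*xx).sum(),(wt*yy).sum()])/wt.sum(),wt.sum()
red=lambda c:c[...,0]-np.maximum(c[...,1],c[...,2])-40
yel=lambda c:np.minimum(c[...,0],c[...,1])-c[...,2]-35
def loc(p):
    s=np.array([-np.sin(YAW),np.cos(YAW),0]);d=p-H;return np.array([d@F,d@s,d[2]])
def ang(n,uv,y,r=.1):
    "angle from one view given y plane"
    f=lambda q:(proj(n,pointer(q[0],y)+0*H)-uv).ravel()
    o=least_squares(f,[.3]);return o.x[0],o.fun
E
python3 - <<'E'
from h import *
np.set_printoptions(suppress=True,precision=4)
S=cv2.imread("pics/side0.png")[:,:,::-1];Tp=cv2.imread("pics/top0.png")[:,:,::-1]
a,_=cen(S,(228,140,12,16),red);b,_=cen(Tp,(288,163,18,14),red);m,e=tri(a,b);l=loc(m);print(a,b,l,e,np.hypot(l[0],l[2]),np.arctan2(l[2],-l[0]))
a0,w=cen(S,(228,158,14,12),yel);b0,w2=cen(Tp,(283,168,10,14),yel);m,e=tri(a0,b0);l=loc(m);print("ptr shut",a0,b0,w,w2,l,e,np.arctan2(l[2],-l[0]))
im=cams.grab_frame("side")
am,_=cen(im,(226,140,16,16),red);ap,w=cen(im,(226,150,16,11),yel);print("now",am,ap,w)
for y in(-.075,-.08,-.085):print(y,ang("side",ap,y),ang("side",am,y-.015),ang("side",a0,y))
E
```

```text
[232.9261 148.0332] [295.4331 169.903 ] [-0.0917 -0.0949  0.0526] 0.001227566119694039 0.10570207683540535 0.5213174204628909
 ** On entry to DLASCL parameter number  4 had an illegal value
 ** On entry to DLASCL parameter number  4 had an illegal value
 ** On entry to DLASCL parameter number  4 had an illegal value
 ** On entry to DLASCL parameter number  4 had an illegal value
 ** On entry to DLASCL parameter number  5 had an illegal value
 ** On entry to DLASCL parameter number  4 had an illegal valueh.py:76: RuntimeWarning: invalid value encountered in divide
  return np.array([(wt*xx).sum(),(wt*yy).sum()])/wt.sum(),wt.sum()
Traceback (most recent call last):
  File "h.py", line 17, in tri
    s=np.linalg.lstsq(np.c_[d1,-d2],c2-c1,rcond=None)[0];p,q=c1+s[0]*d1,c2+s[1]*d2
      ~~~~~~~~~~~~~~~^^^^^^^^^^^^^^^^^^^^^^^^^^^^^^^^
numpy.linalg.LinAlgError: SVD did not converge in Linear Least Squares
```

```bash
python3 - <<'E'
from h import *
np.set_printoptions(suppress=True,precision=4)
im=cams.grab_frame("side")
am,_=cen(im,(226,140,16,16),red);ap,w=cen(im,(226,150,16,11),yel);print("now",am,ap,w)
print(ang("side",ap,-.076),ang("side",am,-.095))
for th in(.45,.5,.52,.55):print(th,proj("side",pointer(th,-.076)))
p0,R0=tcp2(.30,-.55,.04)
for th,be in((.35,-.58),(.4,-.6),(.45,-.62),(.5,-.65),(.55,-.68)):print(th,move(*tcp2(th,be,.04),p0,R0))
E
```

```text
now [232.9318 148.1136] [233.4343 156.0909] 99.0
(np.float64(0.31403899214877573), array([ 0.379 , -0.1425])) (np.float64(0.5162523011273961), array([-1.1331,  0.7261]))
0.45 [[232.3548 152.7886]]
0.5 [[231.6964 151.6638]]
0.52 [[231.4151 151.2207]]
0.55 [[230.9744 150.5638]]
0.35 [ 0.    0.03  0.   -0.4  -0.   -8.  ]
0.4 [  0.     0.05  -0.    -1.    -0.   -15.5 ]
0.45 [  0.     0.07  -0.    -2.    -0.   -22.9 ]
0.5 [  0.    0.1  -0.   -3.5  -0.  -30.8]
0.55 [  0.     0.13  -0.    -5.3   -0.   -38.6 ]
```

step_arm(series=[[0, 0.01, 0, 0, 0, -2.5, 0], [0, 0.02, 0, -0.2, 0, -5, 0], [0, 0.03, 0, -0.4, 0, -8, 0], [0, 0.04, 0, -0.7, 0, -11, 0], [0, 0.05, 0, -1, 0, -13.5, 0], [0, 0.055, 0, -1.2, 0, -16, 0], [0, 0.06, 0, -1.5, 0, -18.5, 0], [0, 0.065, 0, -1.8, 0, -21, 0], [0, 0.07, 0, -2, 0, -23, 0], [0, 0.07, 0, -2, 0, -23, 0], [0, 0.07, 0, -2, 0, -23, 0], [0, 0.07, 0, -2, 0, -23, 0], [0, 0.07, 0, -2, 0, -23, 0]])

```text
clock: 12.9
position: [0.5865, 0.0084, 0.2247]
tool_rot: [0.031, -2.792, 0.006]
contact_force: [-1.7, 0.4, -3.2]
grip_width: 0.0197
```

```bash
python3 - <<'E'
from h import *
p,R,s=tool();print(p,s["contact_force"],s["wrist_torque"],s["joint_pos"])
print(overlay("pics/s11",pit=-.27,th=.45))
im=cams.grab_frame("side")
ap,w=cen(im,(224,146,16,13),yel);print("now",ap,w,ang("side",ap,-.076))
E
```

```text
[0.5865369  0.0084253  0.22473561] [-1.66433007  0.37621826 -3.16490131] [ 0.00574159 -0.00706723  0.01848385] [-0.02135043  0.7026299  -0.04995431  1.28703961  0.01764519  1.50174801
  1.52357041]
[0.66316828 0.01013213 0.17663984]
now [231.71428571 153.        ] 14.0 (np.float64(0.45490914617382966), array([ 0.57875385, -0.32281034]))
```

View pics/s11_o.png

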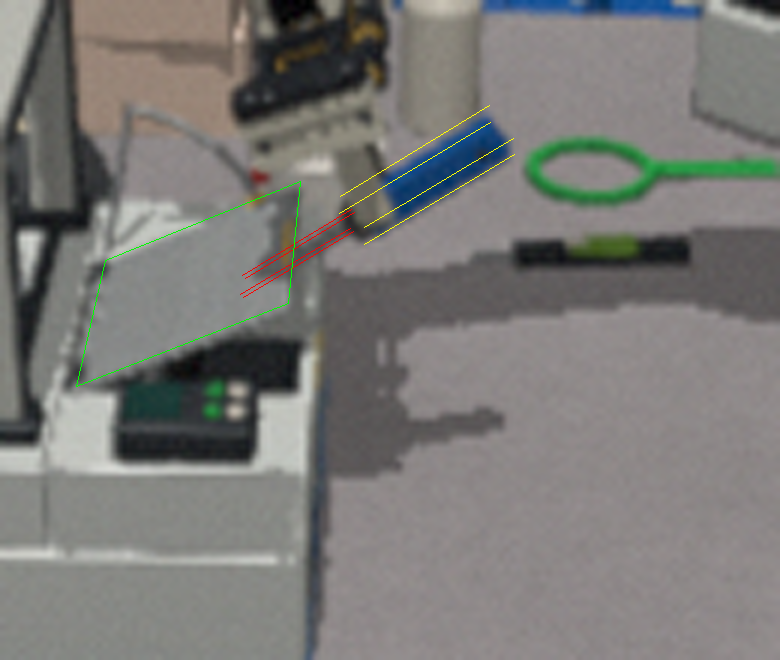

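View pics/s11.png

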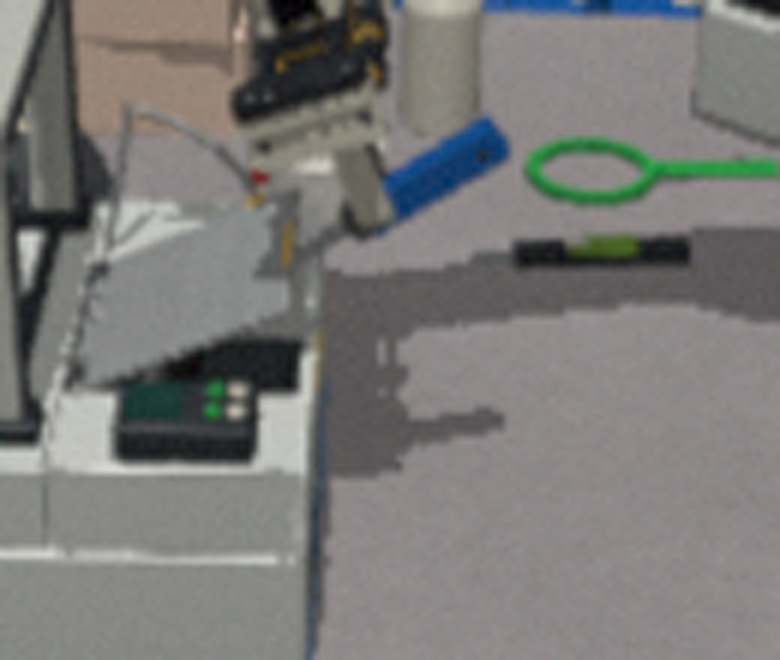

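```bash
cat >> h.py <<'E'
def yn(c): return np.clip((np.minimum(c[...,0],c[...,1])-c[...,2])/(c.sum(-1)+30)-.05,0,None)
def blobs(name,roi):
    im=cams.grab_frame(name);u,v,w,h=roi;c=im[v:v+h,u:u+w].astype(float)
    wt=yn(c);n,lab,st,_=cv2.connectedComponentsWithStats((wt>0).astype(np.uint8),connectivity=8)
    yy,xx=np.mgrid[v:v+h,u:u+w]
    for i in range(1,n):
        k=wt*(lab==i)
        if st[i,4]>3: print(name,"blob n",st[i,4],"c",((k*xx).sum()/k.sum()).round(2),((k*yy).sum()/k.sum()).round(2))
E
python3 - <<'E'
from h import *
blobs("side",(222,140,30,45))
S=cv2.imread("pics/side0.png")[:,:,::-1]
for f,v0 in(("pics/s6.png",120),("pics/s10.png",120),("pics/s4.png",130)):
    im=cv2.imread(f)[:,:,::-1].astype(float);wt=yn(im);wt[:, :190]=0;wt[:,350:]=0;wt[380:]=0;wt[:150]=0
    n,lab,st,_=cv2.connectedComponentsWithStats((wt>0).astype(np.uint8))
    yy,xx=np.mgrid[:im.shape[0],:im.shape[1]]
    for i in range(1,n):
        k=wt*(lab==i)
        if st[i,4]>60:print(f,st[i,4],((k*xx).sum()/k.sum()+.5)/6-.5+190,((k*yy).sum()/k.sum()+.5)/6-.5+v0)
for th in(0,.3,.4,.42,.45,.5,.52):print(th,proj("side",pointer(th,-.076)),proj("side",lip(th)+.003*UP))
E
```

```text
side blob n 6 c 232.13 152.77
side blob n 15 c 237.35 160.1
pics/s6.png 283 233.44963782777947 156.05195024987705
pics/s6.png 607 239.5081227281032 164.66355801458295
pics/s6.png 173 242.7312839622854 176.25337609618438
pics/s6.png 121 242.37470970366826 180.82129811002162
pics/s10.png 323 233.4704749698869 156.00897031592507
pics/s10.png 583 239.50958419075252 164.92025590265322
pics/s10.png 156 242.8009585565305 176.35532544957758
pics/s10.png 106 242.31293198953864 180.7759408167487
pics/s4.png 817 241.62803524139767 174.602610239786
0 [[235.25128395 163.51847769]] [[242.71781922 174.49285654]]
0.3 [[233.93565834 156.28132844]] [[241.29511394 164.75904359]]
0.4 [[232.94830375 153.9352366 ]] [[240.06499631 161.57134317]]
0.42 [[232.71879423 153.47418417]] [[239.77437926 160.94292616]]
0.45 [[232.35483251 152.78864205]] [[239.31093269 160.00729232]]
0.5 [[231.6963861  151.66381591]] [[238.46590192 158.46883807]]
0.52 [[231.41512283 151.22066875]] [[238.10277318 157.86158388]]
```

```bash
python3 - <<'E'
from h import *
np.set_printoptions(suppress=True,precision=4)
p0,R0=tcp2(.45,-.62,.04)
print(move(*tcp2(.517,-.66,.04),p0,R0))
E
```

```text
[  0.     0.04   0.    -1.3   -0.   -10.7 ]
```

step_arm(series=[[0, 0.008, 0, -0.2, 0, -2, 0], [0, 0.016, 0, -0.5, 0, -4, 0], [0, 0.024, 0, -0.8, 0, -6, 0], [0, 0.032, 0, -1, 0, -8, 0], [0, 0.037, 0, -1.2, 0, -9.5, 0], [0, 0.04, 0, -1.3, 0, -10.7, 0], [0, 0.04, 0, -1.3, 0, -10.7, 0], [0, 0.04, 0, -1.3, 0, -10.7, 0], [0, 0.04, 0, -1.3, 0, -10.7, 0], [0, 0.04, 0, -1.3, 0, -10.7, 0], [0, 0.04, 0, -1.3, 0, -10.7, 0], [0, 0.04, 0, -1.3, 0, -10.7, 0], [0, 0.04, 0, -1.3, 0, -10.7, 0], [0, 0.04, 0, -1.3, 0, -10.7, 0]])

```text
clock: 14.45
position: [0.5913, 0.0085, 0.2344]
tool_rot: [0.031, -2.752, 0.006]
contact_force: [-1.8, -0.6, -2.5]
grip_width: 0.02
```

```bash
python3 - <<'E'
from h import *
p,R,s=tool();print(p,s["contact_force"],s["wrist_torque"],s["grip_width"])
print(overlay("pics/s12",pit=-.27,th=.517))
blobs("side",(222,140,30,45))
im2=cams.grab_frame("top");crop(im2,190,115,130,100,6,"pics/t12.png")
for th in(.48,.5,.52,.54,.56):print(th,proj("side",pointer(th,-.076)),proj("side",lip(th)+.003*UP))
E
```

```text
[0.59128181 0.00853625 0.23441498] [-1.83699365 -0.64122872 -2.52458236] [ 0.0173535  -0.11390994 -0.04486567] 0.01997740596378313
[0.66590288 0.01019705 0.18325422]
side blob n 7 c 231.41 151.1
side blob n 16 c 236.19 158.3
side blob n 5 c 242.97 176.38
0.48 [[231.96747604 152.11093712]] [[238.81473261 159.08087351]]
0.5 [[231.6963861  151.66381591]] [[238.46590192 158.46883807]]
0.52 [[231.41512283 151.22066875]] [[238.10277318 157.86158388]]
0.54 [[231.12378473 150.78169029]] [[237.72546285 157.25938405]]
0.56 [[230.82247518 150.34707406]] [[237.33409455 156.66251082]]
```

View pics/s12_o.png

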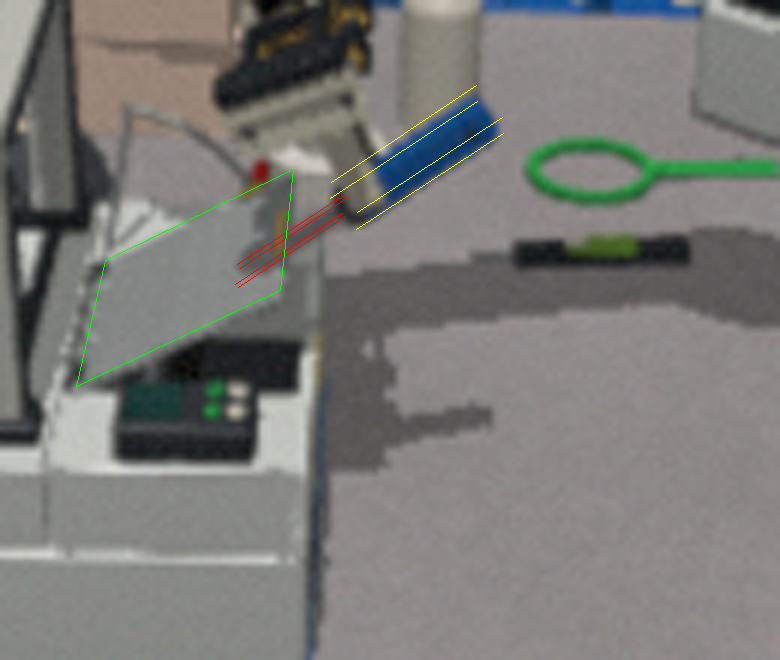

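View pics/t12.png

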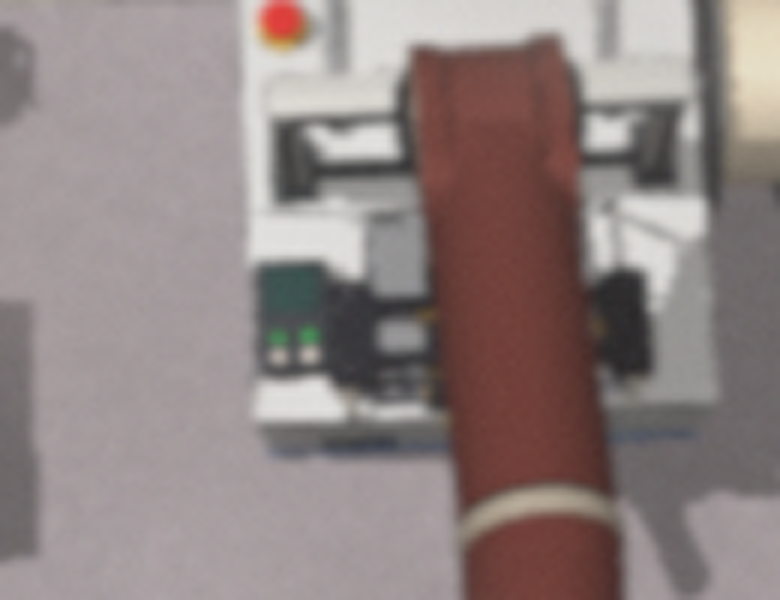

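The cover now reads 0.51–0.525 rad against the mark's 0.515–0.521, with the pointer at (231.4,151.1) in the side view. I'll hold for about a second to check for creep.

step_arm(series=[[0, 0, 0, 0, 0, 0, 0], [0, 0, 0, 0, 0, 0, 0], [0, 0, 0, 0, 0, 0, 0], [0, 0, 0, 0, 0, 0, 0], [0, 0, 0, 0, 0, 0, 0], [0, 0, 0, 0, 0, 0, 0], [0, 0, 0, 0, 0, 0, 0], [0, 0, 0, 0, 0, 0, 0], [0, 0, 0, 0, 0, 0, 0], [0, 0, 0, 0, 0, 0, 0], [0, 0, 0, 0, 0, 0, 0], [0, 0, 0, 0, 0, 0, 0]])

```text
clock: 15.8
position: [0.5913, 0.0085, 0.2344]
tool_rot: [0.031, -2.751, 0.006]
contact_force: [-1.8, 0.3, -2.7]
grip_width: 0.0198
```

```bash
python3 - <<'E'
from h import *
p,R,s=tool();print(p,s["contact_force"],s["grip_width"],abs(s["joint_vel"]).max())
for i in range(3):blobs("side",(222,140,30,45))
im=cams.grab_frame("side");print(cen(im,(226,140,16,16),red));cv2.imwrite("pics/side13.png",im[:,:,::-1]);crop(im,215,130,60,50,12,"pics/s13.png")
E
```

```text
[0.59126166 0.00852276 0.23440017] [-1.79447872  0.25835156 -2.74969645] 0.019781867519345343 0.002628493935912151
side blob n 7 c 231.52 150.99
side blob n 16 c 236.19 158.27
side blob n 4 c 242.88 176.64
side blob n 7 c 231.56 151.06
side blob n 16 c 236.2 158.15
side blob n 4 c 243.0 176.14
side blob n 7 c 231.5 151.07
side blob n 15 c 236.17 158.23
side blob n 5 c 242.96 176.45
(array([232.94642857, 148.16428571]), np.float64(280.0))
```

View pics/s13.png

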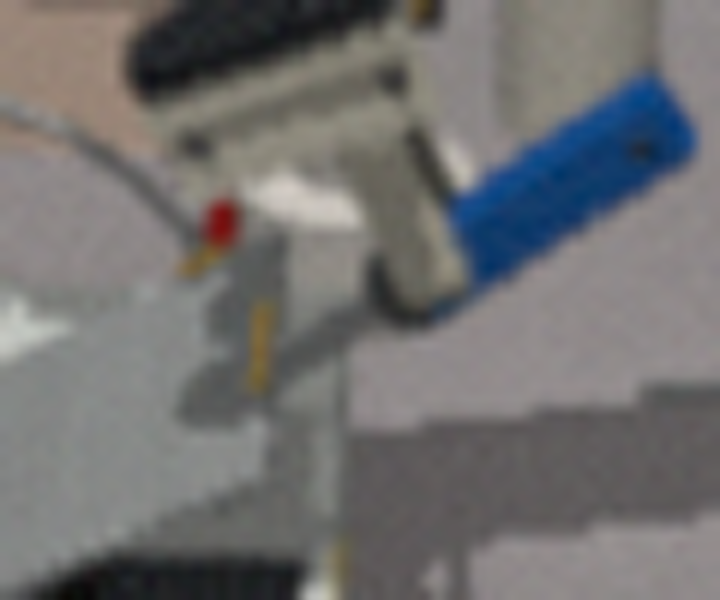

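View pics/side13.png

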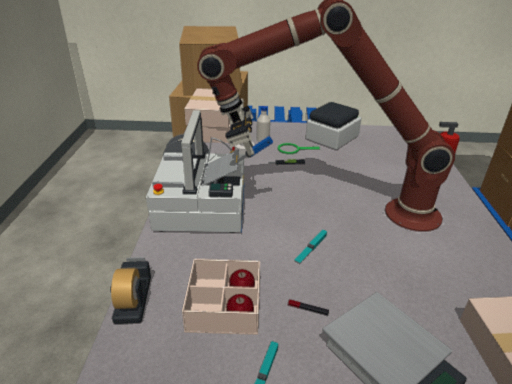

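```bash
python3 -c "
from plant import ticket
print(ticket.close_job())"
```

```text
the job is handed in; nothing more can be done
None
```

The cover is raised to the red mark and held there on the lever's blade, with the lever still gripped. I handed the job in at about 16 s; no verdict was reported.

**What I did:** I gripped and lifted the blue lever, put its blade about 43 mm into the slot and raised the cover. My first raise pitched the blade up, which loaded the tip and turned the lever about 0.27 rad in the grip, so the cover stuck near 0.30 rad. I then pitched the blade down so the cover's lip bore on it closer to the grip, and raised it to the mark from there.

**Last checks:**
- **Angle:** the cover read about 0.51 rad from its lip edging and 0.525 from the pointer. The mark read 0.515–0.521. That is within about 1–2 mm along the quadrant, against the 6 mm allowed.
- **Stillness:** nothing visibly moved over a 1.2 s hold, and joint speeds stayed below 0.003 rad/s.
- **Load and grip:** the wrist read about -2.7 N vertically, against roughly -1 N before lifting, which fits the cover resting on the blade. The fingers stayed at the handle's 20 mm width.
- **Surroundings:** the red mark was where it started (within 0.1–0.2 px), and the bystanders in view looked undisturbed.

**Not confirmed directly:**
- **Top view:** the arm blocked the cover and mark there, so the final angle comes from the side camera alone. The pointer reading there rests on only a few shadowed pixels.
- **Blade clearance:** that the blade is clear of the machine's body comes from the geometry and the pictures, not from a contact reading.

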